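# Blank off the dust manifold's spare inlets

## Robot

A 6-joint arm with a two-finger parallel gripper is mounted at the origin on the work surface. World frame = base frame: x ahead of the robot, y to its left, z up, the work surface at z = 0. Lengths are in m, angles in rad, forces in N, time in s.
With the tool pointing down it reaches from about 0.35 to 0.975 m from the base axis. Payload 4.9 kg.
Tool frame: the origin (TCP) lies at the very end of the fingers, on their centre line; the grasp point (between the pads) lies 19 mm behind it; z points along the fingers, y is the line along which they close (so a half turn about z gives the same grasp; the last joint's range is limited). The gripper opens to 85 mm and grips with 20 to 120 N. Pads are 22 mm wide; open, the fingers measure 114 mm over their backs; the gripper's body (76 mm by 85 mm) begins 54 mm behind the grasp point. The pads swing forward as they close: fully open they stand 13 mm farther back than shut.
Start: joints at [0.989, 0.053, 1.613, -0, 1.476, -0.119], TCP at [0.279, 0.559, 0.207] pointing down, gripper open.
Joint ranges: [-3.01, 3.01], [-1.01, 2.22], [0.06, 2.58], [-1.02, 4.17], [0.09, 2.62], [-3.14, 3.14]. Speed limits (rad/s): [2.57, 2.57, 3.14, 3.14, 3.14, 3.14].

## Interface

Orientations are given as a rotation vector (axis times angle).
In Python, from station import ctrl, imaging gives the robot as it stands.
- The arm moves only by the tool play_rows, never from a script. Its argument "series" is a list of rows, each a list of 3 entries, a list of its own where there are three numbers: the opening, from 0 (shut) to 1 (fully open), then the shift along the tool's x, y, z each as a share of 0.05 m, from -1 to 1, then the turn, a rotation vector about the tool's x, y, z each as a share of 8 degrees, from -1 to 1. In form: [[grip, [dx, dy, dz], [ax, ay, az]], ...]. A call has 1 to 8 rows; each row shifts and turns the commanded pose from where the row before left it, along the tool's axes as they then stand; what a row does not reach is not made up. A row lasts 1/8 s, in which the tool goes at most 62.5 mm and 10.7 degrees, less where a joint would pass 70% of its speed; a pose out of reach is approached as far as the arm can. A call with a number of a shift or a turn outside -1 to 1 is refused whole. A call with a gripper value outside its range is refused whole. The fingers move at their own pace and stop on an object; "force" is the grip in N (left out, the last holds). Time passes only in rows, so rows that do not move let the fingers close. It gives the time, the measured TCP pose, the force, the opening and the grip force at its end, in the units of the state.
- ctrl.get_obs(): the state, without advancing time (a new reading comes with each control period).
- imaging.get_image(name): name is "scene" or "top" or "wrist"; returns a dict with "color" (420x560x3 uint8, blue, green, red), "fx", "fy", "cx", "cy" (pixels), "extrinsics" (4x4, takes a point from world to camera coordinates); the wrist camera has in their place "hand_eye" (4x4, takes a point from camera to tool coordinates, whose origin is the TCP and whose axes are the flange's). Camera axes: x right, y down, z forward; pixel columns grow to the right and rows downward; lengths in m; the calibration is good to about 2 mm. A picture is of the moment at which its call begins: read the wrist's pose just before it. There is no depth.
- ctrl.finish_job(): hands the job in; it is judged then, once.
The state is a dict: "t": time; "q": joint angles; "dq": joint speeds; "effort": joint torques, N m; "tool_pos": TCP position; "tool_rot": TCP orientation; "contact_force": force on the tool from outside, world axes, zero at the start; "wrist_torque": the same for the moment, N m; "opening": finger opening in m; "grip_force": force on a finger pad.
Only numpy, scipy, OpenCV 4.12 (cv2) and the standard library are available. Lean on these libraries where they do the work, as an engineer would, in place of code of your own. Each camera call takes 0.05 s, during which the arm holds its last target. There are 200 camera calls.

## Task

Shut the damper of the dust-collection manifold, then close its open inlets with the screw plugs standing on the bench, one plug to an inlet, for as many plugs as there are: start each plug square in its thread by easing it backward until you feel it drop, then screw it forward until it is snug. When all plugs are in, set the damper lever to half open, and leave everything else on the bench where it is.

Things in the scene. Friction and masses are not known exactly. Their poses are not given: they have to be found in the camera images.
- port0 (a point): inlet of the manifold: upright grey hub 80 mm wide, bore 63 mm (51 mm inside the thread). Point: centre of its open mouth at the rim, 135 mm above the bench, z up. Right-hand three-start thread, lead 21 mm a turn: clockwise from above screws a plug in. Set down on the thread, a plug stands with its foot 14 to 19 mm below the rim; where the threads start is not marked.
- port1 (a point): second inlet like port0, 130 mm along the pipe from it. In all inlets: turned backward (anticlockwise) by up to 120 degrees, a plug set on the thread climbs, then drops 4 to 7 mm into it (foot then 19.5 to 22 mm below the rim); the drop comes again every 120 degrees. Only from there does it screw in; forced forward without it, it jams on a blunt step.
- port2 (a point): third inlet like port0, 130 mm along the pipe from port1, next to the damper. In all inlets: it turns easily for 90 to 130 degrees after the drop, then the taper bites (foot 24 to 26 mm below the rim, differing between inlets) and the torque grows steadily to about 0.5 N m over 3 mm (50 degrees), where it comes up solid; snug from about half-way. The flange stays 6 to 11 mm clear of the rim.
- plug0_mid (a point): hollow brass screw plug, 72 mm tall, 0.2 kg; point on its axis half-way up, z up. From the foot: round nose 36 mm long, 49 mm wide, foot tapered to 45 mm, three thread lugs (60 mm across, 8 to 11 mm above the foot); flange 73 mm wide, 6 mm thick; square head 34 x 34 mm, 30 mm tall, sides along the point's x and y, to turn it by. Stands on its nose on the bench, or is absent.
- plug1_mid (a point): another such plug, or absent.
- plug2_mid (a point): another such plug, or absent.
- damper (a joint): angle of the damper's lever about an upright axis: 0 = shut (lever square across the pipe, pointing to the robot's side), 1.571 = fully open (along the pipe, pointing away from the inlets), 0.785 = half open; clockwise from above opens it. Stiff (0.15 N m), it stays where left. Three black marks on the quadrant plate below show shut, half and open.
- damper_grip (a point): centre of the lever's upright round black handle, 20 mm thick and 40 mm tall, 142 mm above the bench, 90 mm from the hinge axis.
- damper_hinge (a point): point on the lever's upright hinge axis, 137 mm above the bench, over the middle of the pipe, 110 mm along it from port2. y runs along the pipe from the inlets to the damper, x across it away from the robot, z up.
- push_block: bystander: yellow push block with a handle, 75 x 230 x 84 mm, origin under its centre.
- offcut: bystander: dark wood offcut 160 x 90 x 22 mm, origin under its centre.
- tape: bystander: tape measure 36 x 72 x 66 mm, origin under its centre.
Not all that is in view belongs to the job. What is shaped like the part that bears plug1_mid but turquoise or white is not meant.

How it is judged:
By the outcome, as a careful person would: the job done as asked, in the order asked, and still so for the second after the job is handed in, with the robot touching nothing.
Of plug0, plug1, plug2 only 2 to 3 are there at a start; the rules pass over those that are not, and their reading is None.
At some moment in a run one of plug0, plug1, plug2 may be knocked a few centimetres aside while the robot is not near it.
It also fails if it takes over 210 s, if anything falls off the work surface, if the arm or the gripper's body presses on something with over 40 N, if the wrist force passes 120 N, or if a joint passes its speed limit or range.

## Working session

There is one attempt and no reset: what is moved stays moved. The work goes in short steps, Python scripts to look and compute and a tool call to move; the robot and the scene stay as the last step left them, time stands still between calls to the robot, and variables do not carry over. Pictures are saved under pics/ and viewed, at most 14 in all, crops included, and the job is handed in when it is done.

Besides the shell and the picture viewer there is one more tool, called as a command line: name --argument value ..., lists and objects as JSON in quotes. play_rows: Moves the arm, as the interface text tells. Shift numbers are shares of 0.05 m and turn numbers shares of 8 degrees, none past 1 either way. Its arguments: {"type":"object","properties":{"series":{"type":"array"},"force":{"type":"number"}},"required":["series"]}

```bash
ls; mkdir -p pics; python3 - <<'E'
from station import ctrl, imaging
import cv2
o=ctrl.get_obs()
for k,v in o.items(): print(k,v)
for n in("scene","top"):
    d=imaging.get_image(n); cv2.imwrite(f"pics/{n}0.png",d["color"]); print(n,d["fx"],d["fy"],d["cx"],d["cy"],d["extrinsics"])
E
```

```text
pics
t 0.0
q [ 9.89004765e-01  5.33595360e-02  1.61430175e+00  1.39763473e-05
  1.47598571e+00 -1.18991194e-01]
dq [ 1.39300747e-03  1.59351423e-03 -9.24831926e-04 -1.57201397e-04
  1.95917607e-03 -3.42455550e-05]
effort [-7.93762520e-04 -3.93711376e+01 -3.70161045e+01 -1.81597507e-04
  7.47074577e-03 -1.56224921e-06]
tool_pos [0.27865358 0.55869244 0.20535678]
tool_rot [-7.20331767e-01 -3.05715636e+00  3.02268639e-03]
contact_force [-0.70088515  1.04532373  0.30871178]
wrist_torque [ 0.01994988 -0.01245359  0.03071764]
grip_force 0.0
opening 0.08550618608832204
scene 379.10343937223956 379.10343937223956 279.1300414320532 208.86613175603958 [[-0.38816591  0.92140072  0.01865313  0.22204734]
 [ 0.5918664   0.26475263 -0.76131479 -0.22537558]
 [-0.70641446 -0.28447628 -0.64811407  1.47343573]
 [ 0.          0.          0.          1.        ]]
top 434.16519224137545 434.16519224137545 277.09712462107797 207.91728297102566 [[ 0.01181789 -0.99987953  0.01006282 -0.02947823]
 [-0.99492027 -0.0127642  -0.09985354  0.54461341]
 [ 0.09996996 -0.00883165 -0.99495126  1.18002055]
 [ 0.          0.          0.          1.        ]]
```

View pics/scene0.png

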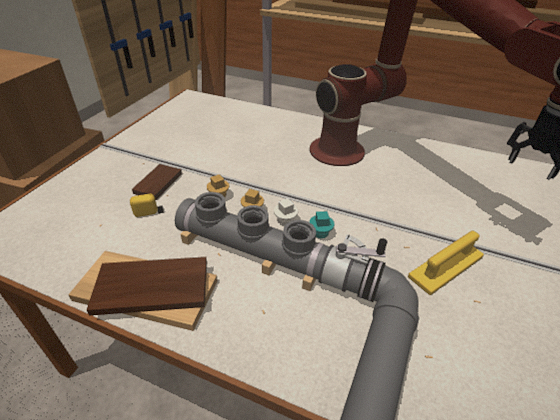

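View pics/top0.png

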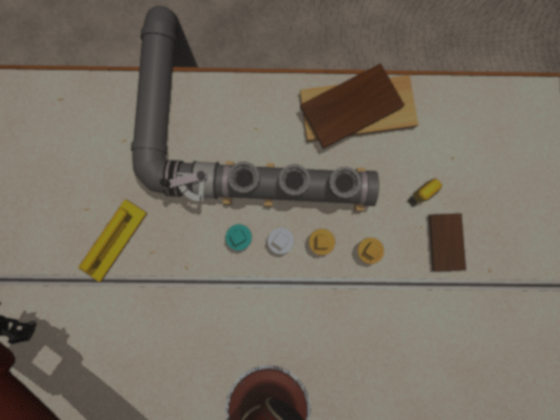

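Scene view: brass plugs are at (218,186) and (252,198), with white and turquoise decoys at (286,210) and (321,222). The hubs are at (210,205), (252,220) and (298,236), and the damper handle at (381,246).

Top view: brass plugs are at (321,242) and (370,251), decoys at (280,241) and (238,237). The hubs are at (346,182), (294,180) and (244,178), the lever near (185,182). I choose the two brass plugs, leave the white and turquoise ones, and check in a close crop.

```bash
cat > h.py <<'E'
import numpy as np, cv2
from station import ctrl, imaging
from scipy.spatial.transform import Rotation as R
def cam(n):
    o=ctrl.get_obs(); d=imaging.get_image(n)
    if n=="wrist":
        T=np.eye(4);T[:3,:3]=R.from_rotvec(o["tool_rot"]).as_matrix();T[:3,3]=o["tool_pos"]
        d["c2w"]=T@np.array(d["hand_eye"])
    else: d["c2w"]=np.linalg.inv(d["extrinsics"])
    return d
def onz(d,u,v,z):
    r=d["c2w"][:3,:3]@np.array([(u-d["cx"])/d["fx"],(v-d["cy"])/d["fy"],1]);c=d["c2w"][:3,3]
    return c+r*(z-c[2])/r[2]
def proj(d,p):
    q=np.linalg.inv(d["c2w"])@np.append(p,1);return d["fx"]*q[0]/q[2]+d["cx"],d["fy"]*q[1]/q[2]+d["cy"]
def st():
    o=ctrl.get_obs();M=R.from_rotvec(o["tool_rot"]).as_matrix()
    print("t %.2f"%o["t"],"p",np.round(o["tool_pos"],4),"yaw(x-axis)%.1f"%np.degrees(np.arctan2(M[1,0],M[0,0])),"zax",np.round(M[:,2],3),"F",np.round(o["contact_force"],1),"M",np.round(o["wrist_torque"],2),"open %.4f grip %.1f"%(o["opening"],o["grip_force"]),"q",np.round(o["q"],2))
    return o,M
def go(p,yaw=None):
    "difference to target in tool axes: shares of 50mm, and yaw about tool z in shares of 8deg"
    o,M=st(); d=M.T@(np.array(p)-o["tool_pos"])/0.05
    print("shift shares",np.round(d,3),"tool x,y axes",np.round(M[:2,0],3),np.round(M[:2,1],3))
    if yaw is not None:
        T=R.from_euler("ZYX",[yaw,0,180],degrees=True).as_matrix()
        print("turn shares",np.round(np.degrees(R.from_matrix(M.T@T).as_rotvec())/8,3))
E
python3 - <<'E'
from h import *
d=cam("top");c=d["color"]
x0,y0=140,140
cr=c[y0:280,x0:400]
cv2.imwrite("pics/topcrop.png",cv2.resize(cr,None,fx=3,fy=3,interpolation=cv2.INTER_CUBIC))
for n,u,v in(("p0",346,182),("p1",294,180),("p2",244,178)):print(n,onz(d,u,v,.135))
hsv=cv2.cvtColor(c,cv2.COLOR_BGR2HSV)
m=cv2.inRange(hsv,(10,120,90),(28,255,255))
for q in cv2.findContours(m,0,2)[0]:
    if cv2.contourArea(q)>200:
        (u,v),r=cv2.minEnclosingCircle(q);print(u,v,r,cv2.contourArea(q),onz(d,u,v,.042))
E
```

```text
p0 [ 0.60283152 -0.19681429  0.135     ]
p1 [ 0.60620306 -0.06405597  0.135     ]
p2 [0.60963843 0.06341141 0.135     ]
370.0164794921875 250.45603942871094 12.816197395324707 478.0 [ 0.43016917 -0.27733591  0.042     ]
321.2890625 241.63671875 12.815979957580566 478.0 [ 0.45254699 -0.14431561  0.042     ]
112.05827331542969 240.0686798095703 43.27836227416992 2121.5 [0.44994148 0.42466112 0.042     ]
430.0 189.0 12.083146095275879 259.0 [ 0.60154703 -0.44542338  0.042     ]
319.0 94.0 18.788393020629883 206.5 [ 0.86832769 -0.13716026  0.042     ]
458.5 103.5 104.7402572631836 1297.0 [ 0.84674627 -0.5320205   0.042     ]
269.0 69.0 95.00536346435547 362.0 [0.93935338 0.00502461 0.042     ]
79.5 67.0 58.508644104003906 219.0 [0.93655339 0.54054854 0.042     ]
```

View pics/topcrop.png

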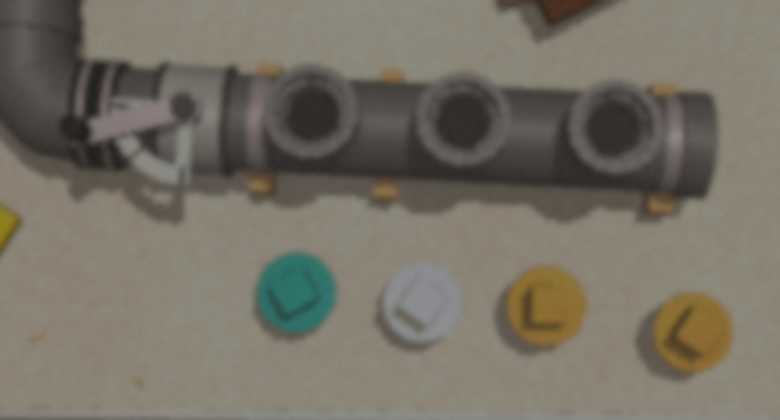

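Two brass plugs confirmed, with pale lids on the decoys. I'll start with the damper, where the lever is nearly open.

```bash
python3 - <<'E'
from h import *
d=cam("top")
print("handle",onz(d,165,182.3,.16),"hinge",onz(d,201,175,.14))
go([.60,.24,.30],102)
E
```

```text
handle [0.59194804 0.25741806 0.16      ] hinge [0.61501224 0.17213988 0.14      ]
t 0.20 p [0.2788 0.5589 0.2058] yaw(x-axis)153.5 zax [-0.001 -0.001 -1.   ] F [ 0.9 -0.4  0.4] M [ 0.02 -0.02 -0.08] open 0.0856 grip 0.0 q [ 0.99  0.05  1.61  0.    1.48 -0.12]
shift shares [-8.596 -2.842 -1.882] tool x,y axes [-0.895  0.446] [0.446 0.895]
turn shares [-9.000e-03  3.000e-03  6.436e+00]
```

play_rows --series '[[1, [0, 0, -1], [0, 0, 0]], [1, [-0.9, -0.3, -0.9], [0, 0, 0]], [1, [-1, -0.33, 0], [0, 0, 0]], [1, [-1, -0.33, 0], [0, 0, 0]], [1, [-1, -0.33, 0], [0, 0, 0]], [1, [-1, -0.33, 0], [0, 0, 0]], [1, [-1, -0.33, 0], [0, 0, 0]], [1, [-1, -0.33, 0], [0, 0, 0]]]'

```text
t: 1.2
tool_pos: [0.5363, 0.3033, 0.2994]
tool_rot: [-0.72, -3.058, -0.0]
contact_force: [-0.2, 1.8, 0.3]
opening: 0.0855
grip_force: 0.0
```

play_rows --series '[[1, [-1, -0.33, 0], [0, 0, 0]], [1, [-0.7, -0.23, 0], [0, 0, 0]], [1, [0, 0, 0], [0, 0, 1]], [1, [0, 0, 0], [0, 0, 1]], [1, [0, 0, 0], [0, 0, 1]], [1, [0, 0, 0], [0, 0, 1]], [1, [0, 0, 0], [0, 0, 1]], [1, [0, 0, 0], [0, 0, 1]]]'

```text
t: 2.2
tool_pos: [0.5988, 0.2416, 0.2992]
tool_rot: [-1.907, -2.496, 0.001]
contact_force: [-0.5, 0.2, -0.4]
opening: 0.0855
grip_force: 0.0
```

```bash
python3 - <<'E'
from h import *
d=cam("wrist");cv2.imwrite("pics/w1.png",d["color"]);go([.60,.24,.30],102);print(d["hand_eye"],d["fx"],d["cx"],d["cy"])
print(proj(d,[.592,.257,.16]),proj(d,[.615,.172,.14]))
np.savez("w1.npz",c2w=d["c2w"],fx=d["fx"],cx=d["cx"],cy=d["cy"])
E
```

```text
t 2.25 p [0.5988 0.2416 0.2992] yaw(x-axis)105.1 zax [-0.001 -0.    -1.   ] F [0.3 0.6 0.7] M [ 0.02 -0.03 -0.05] open 0.0856 grip 0.0 q [ 0.27  0.06  1.45 -0.    1.63  0.01]
shift shares [-0.038  0.015 -0.016] tool x,y axes [-0.26   0.966] [0.966 0.26 ]
turn shares [-0.004  0.     0.383]
[[-1.03445001e-03 -9.64372361e-01 -2.64546554e-01  6.63975622e-02]
 [ 9.99999412e-01 -9.11899981e-04 -5.86052841e-04  6.83142679e-04]
 [ 3.23933164e-04 -2.64547005e-01  9.64372738e-01 -1.67904884e-01]
 [ 0.00000000e+00  0.00000000e+00  0.00000000e+00  1.00000000e+00]] 339.01276014857325 281.6970903784082 211.89817920433552
(np.float64(278.469928513776), np.float64(175.47584781389452)) (np.float64(278.85160512608024), np.float64(256.58857373537336))
```

View pics/w1.png

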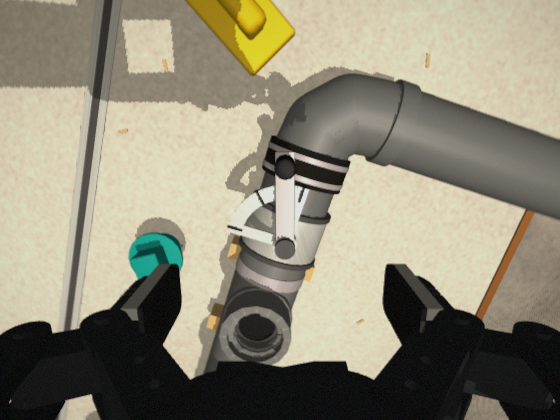

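The wrist view shows the handle top at (285,166), the hinge cap at (285,247), and the port2 mouth near (259,330). The shut mark is the lower-left arm of the quadrant at (245,235).

```bash
python3 - <<'E'
from h import *
z=np.load("w1.npz");d=dict(z)
H=onz(d,285,166,.162);h=onz(d,285,247,.145);print(H,h,np.linalg.norm((H-h)[:2]),"p2",onz(d,259,331,.135),"shut mark",onz(d,236,230,.115))
print("lever dir",np.degrees(np.arctan2(*(H-h)[1::-1])))
go([H[0],H[1],.132],105)
E
```

```text
Traceback (most recent call last):
  File "h.py", line 12, in onz
    r=d["c2w"][:3,:3]@np.array([(u-d["cx"])/d["fx"],(v-d["cy"])/d["fy"],1]);c=d["c2w"][:3,3]
                                                                ~^^^^^^
KeyError: 'fy'
```

```bash
python3 - <<'E'
from h import *
z=np.load("w1.npz");d=dict(z);d["fy"]=d["fx"]
H=onz(d,285,166,.162);h=onz(d,285,247,.145);print(H,h,np.linalg.norm((H-h)[:2]),"p2",onz(d,259,331,.135),"shut mark",onz(d,236,230,.115))
print("lever dir",np.degrees(np.arctan2(*(H-h)[1::-1])))
go([H[0],H[1],.132],105)
E
```

```text
[0.59538177 0.26715134 0.162     ] [0.6178013  0.18578265 0.145     ] 0.0844008247213543 p2 [0.61730727 0.07718254 0.135     ] shut mark [0.56419301 0.17969775 0.115     ]
lever dir 105.40449338570048
t 2.25 p [0.5988 0.2416 0.2992] yaw(x-axis)105.1 zax [-0.001 -0.    -1.   ] F [0.3 0.6 0.7] M [ 0.02 -0.03 -0.05] open 0.0856 grip 0.0 q [ 0.27  0.06  1.45 -0.    1.63  0.01]
shift shares [0.51  0.069 3.344] tool x,y axes [-0.26   0.966] [0.966 0.26 ]
turn shares [-0.004  0.     0.008]
```

```bash
python3 - <<'E'
from h import *
for n in("scene","top"):
    d=cam(n)
    cv2.imwrite(f"pics/{n}1.png",d["color"])
    for P,Q in(([.595,.267,.162],[.592,.257,.16]),([.6173,.0772,.135],[.6096,.0634,.135])):
        print(n,proj(d,P),proj(d,Q))
    print(n,"base",proj(d,[0,0,0]),"tcp",proj(d,ctrl.get_obs()["tool_pos"]))
c=cv2.imread("pics/scene1.png")[180:300,180:420]
t=cv2.imread("pics/top1.png")[130:270,130:400]
cv2.imwrite("pics/sc1.png",cv2.resize(c,(720,360),interpolation=2))
E
```

```text
scene (np.float64(383.5042451331943), np.float64(241.0927390530141)) (np.float64(379.27038712718587), np.float64(239.61130681518537))
scene (np.float64(302.0430549465252), np.float64(232.41736056884764)) (np.float64(297.88000914941864), np.float64(228.8609166687316))
scene base (np.float64(336.2610768594737), np.float64(150.8787646972864)) tcp (np.float64(383.9669548325897), np.float64(192.1210837734631))
top (np.float64(160.9723549912976), np.float64(180.902684992379)) (np.float64(165.16956448684846), np.float64(182.28153519789996))
top (np.float64(238.6462411961238), np.float64(174.95804186265406)) (np.float64(244.00418725785812), np.float64(178.0149641946311))
top base (np.float64(266.25119522898467), np.float64(408.29700211240004)) tcp (np.float64(156.54277321829468), np.float64(169.05923204315212))
```

View pics/sc1.png

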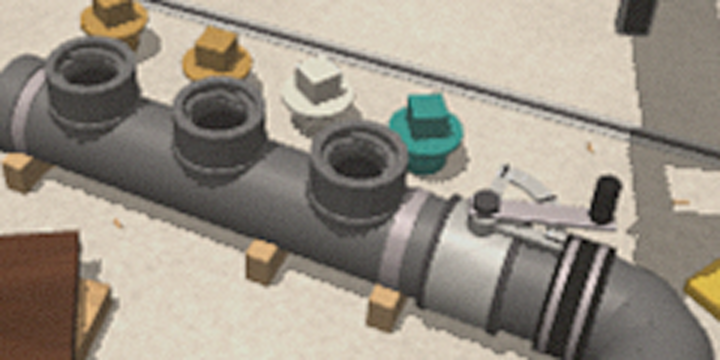

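In the scene crop the port2 mouth is at (299,232) and the handle top at (382,240). Both agree better with the wrist estimate. I'll go nearer and re-measure.

play_rows --series '[[1, [0.46, 0, 0.9], [0, 0, 0]], [1, [0, 0, 0.8], [0, 0, 0]], [1, [0, 0, 0], [0, 0, 0]]]'

```text
t: 2.72
tool_pos: [0.5902, 0.2632, 0.2097]
tool_rot: [-1.896, -2.498, 0.011]
contact_force: [0.7, -0.1, -1.1]
opening: 0.0856
grip_force: 0.0
```

```bash
python3 - <<'E'
from h import *
d=cam("wrist");st();cv2.imwrite("pics/w2.png",d["color"])
print(proj(d,[.595,.267,.162]),proj(d,[.6178,.1858,.145]))
s=cam("scene");print(onz(s,299.3,231.7,.135),onz(s,382.3,240.3,.162))
E
```

```text
t 2.77 p [0.5919 0.2636 0.2131] yaw(x-axis)105.6 zax [-0.003 -0.001 -1.   ] F [-0.6 -1.   0.8] M [-0.01  0.07 -0.02] open 0.0855 grip 0.0 q [ 0.3   0.1   1.55 -0.    1.49  0.03]
(np.float64(290.08344673061015), np.float64(219.00822789136163)) (np.float64(289.32524971720864), np.float64(316.7819210342708))
[0.61765814 0.07016508 0.135     ] [0.59355163 0.26394212 0.162     ]
```

View pics/w2.png

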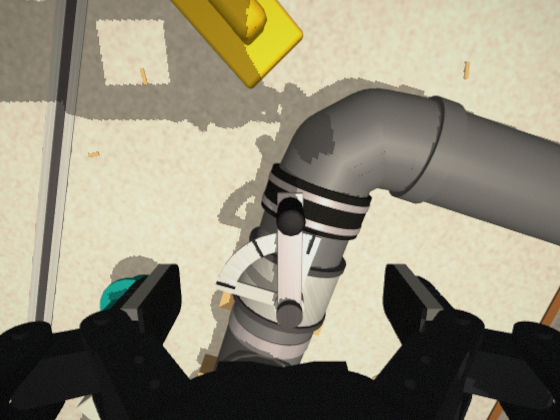

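The handle is at (291,215), the hinge cap at (289,313), and the marks at about (228,285), (257,245) and (312,242). I'll lower and grip.

play_rows --series '[[1, [0.03, 0.07, 0.8], [0, 0, 0]], [1, [0, 0, 0.8], [0, 0, 0]], [1, [0, 0, 0], [0, 0, 0]], [0.15, [0, 0, 0], [0, 0, 0]], [0.15, [0, 0, 0], [0, 0, 0]], [0.15, [0, 0, 0], [0, 0, 0]], [0.15, [0, 0, 0], [0, 0, 0]], [0.15, [0, 0, 0], [0, 0, 0]]]' --force 30

```text
t: 3.82
tool_pos: [0.5962, 0.2664, 0.1361]
tool_rot: [1.901, 2.5, 0.002]
contact_force: [-1.7, 0.4, 5.7]
opening: 0.0161
grip_force: 29.2
```

```bash
python3 - <<'E'
from h import *
st()
E
```

```text
t 3.83 p [0.5962 0.2664 0.1361] yaw(x-axis)105.5 zax [ 0.001  0.    -1.   ] F [-1.7  0.4  5.7] M [-0.08  0.32 -0.04] open 0.0161 grip 29.2 q [0.31 0.17 1.61 0.   1.36 0.04]
```

play_rows --series '[[0.15, [0, 0, -0.06], [0, 0, 0]], [0.15, [-0.0175, -0.25, 0], [0, 0, -1]], [0.15, [-0.0175, -0.25, 0], [0, 0, -1]], [0.15, [-0.0175, -0.25, 0], [0, 0, -1]], [0.15, [0, 0, 0], [0, 0, 0]]]'

```text
t: 4.45
tool_pos: [0.5613, 0.2485, 0.1363]
tool_rot: [-1.342, -2.838, 0.003]
contact_force: [-1.6, 0.6, -2.5]
opening: 0.0158
grip_force: 30.2
```

```bash
python3 - <<'E'
from h import *
st();d=cam("wrist");cv2.imwrite("pics/w3.png",d["color"][:,80:480])
E
```

```text
t 4.45 p [0.5613 0.2485 0.1363] yaw(x-axis)129.4 zax [-0.003 -0.001 -1.   ] F [-1.6  0.6 -2.5] M [-0.04  0.18  0.02] open 0.0158 grip 30.2 q [ 0.3   0.08  1.7  -0.    1.36 -0.39]
```

View pics/w3.png

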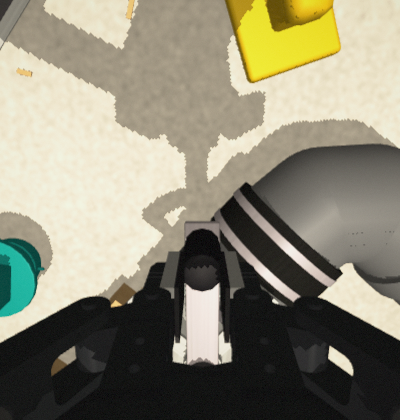

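The handle sits between the pads and the lever follows.

play_rows --series '[[0.15, [-0.0175, -0.25, 0], [0, 0, -1]], [0.15, [-0.0175, -0.25, 0], [0, 0, -1]], [0.15, [-0.0175, -0.25, 0], [0, 0, -1]], [0.15, [-0.0175, -0.25, 0], [0, 0, -1]], [0.15, [-0.0175, -0.25, 0], [0, 0, -1]], [0.15, [-0.0175, -0.25, 0], [0, 0, -1]], [0.15, [0, 0, 0], [0, 0, 0]]]'

```text
t: 5.38
tool_pos: [0.5284, 0.183, 0.1363]
tool_rot: [-0.075, -3.136, 0.002]
contact_force: [-5.0, -1.3, -2.9]
opening: 0.0161
grip_force: 30.2
```

```bash
python3 - <<'E'
from h import *
st()
# circle from 3 tcp points
A,B,C=np.array([.5962,.2664]),np.array([.5613,.2485]),ctrl.get_obs()["tool_pos"][:2]
M=2*np.array([B-A,C-A]);c=np.linalg.solve(M,[B@B-A@A,C@C-A@A]);print(c,np.linalg.norm(A-c),"dir",np.degrees(np.arctan2(C[1]-c[1],C[0]-c[0])))
E
```

```text
t 5.38 p [0.5284 0.183  0.1363] yaw(x-axis)177.3 zax [-0.005 -0.001 -1.   ] F [-5.  -1.3 -2.9] M [-0.23  0.93  0.03] open 0.0161 grip 30.2 q [ 0.2  -0.05  1.83 -0.    1.36 -1.32]
[0.61935814 0.17827547] 0.09111658599679495 dir 177.01137787016398
```

play_rows --series '[[0.15, [0, -0.055, 0], [0, 0, -0.2]], [0.15, [0, 0, 0], [0, 0, 0]]]'

```text
t: 5.62
tool_pos: [0.5283, 0.1818, 0.1363]
tool_rot: [-0.031, -3.137, -0.002]
contact_force: [-5.1, 2.4, -3.6]
opening: 0.0163
grip_force: 30.0
```

```bash
python3 - <<'E'
from h import *
st()
E
```

```text
t 5.62 p [0.5283 0.1818 0.1363] yaw(x-axis)178.9 zax [-0.005  0.001 -1.   ] F [-5.1  2.4 -3.6] M [0.33 0.8  0.02] open 0.0163 grip 30.0 q [ 0.2  -0.05  1.83  0.    1.36 -1.35]
```

play_rows --series '[[0.15, [0, -0.05, 0], [0, 0, 0]], [0.15, [0, 0, 0], [0, 0, 0]]]'

```text
t: 5.88
tool_pos: [0.5283, 0.1816, 0.1364]
tool_rot: [-0.03, -3.137, -0.01]
contact_force: [-3.9, 9.8, -5.2]
opening: 0.0165
grip_force: 29.8
```

```bash
python3 - <<'E'
from h import *
st()
E
```

```text
t 5.88 p [0.5283 0.1816 0.1364] yaw(x-axis)178.9 zax [-0.004  0.006 -1.   ] F [-3.9  9.8 -5.2] M [1.6  0.71 0.01] open 0.0165 grip 29.8 q [ 0.19 -0.05  1.84  0.01  1.36 -1.36]
```

Firm stop felt, so the damper is shut. The arc puts the hinge at about (0.619,0.178). I'll release and go to view the ports and plugs.

play_rows --series '[[0.15, [0, 0.07, 0], [0, 0, 0]], [0.6, [0, 0, 0], [0, 0, 0]], [1, [0, 0, 0], [0, 0, 0]], [1, [0, 0, 0], [0, 0, 0]], [1, [0, 0, -0.9], [0, 0, 0]], [1, [0, 0, -0.9], [0, 0, 0]], [1, [0, 0, -0.9], [0, 0, 1]], [1, [0, 0.5, -0.9], [0, 0, 1]]]'

```text
t: 6.88
tool_pos: [0.5342, 0.2058, 0.3199]
tool_rot: [0.474, 3.104, 0.001]
contact_force: [0.9, -0.7, 0.3]
opening: 0.0859
grip_force: 0.0
```

play_rows --series '[[1, [0, 1, 0], [0, 0, 1]], [1, [0, 1, 0], [0, 0, 1]], [1, [0, 1, 0], [0, 0, 1]], [1, [0, 1, 0], [0, 0, 1]], [1, [0, 1, 0], [0, 0, 1]], [1, [0, 0.7, 0], [0, 0, 1]], [1, [0, 0.5, 0], [0, 0, 1]], [1, [0, 0, 0], [0, 0, 1]]]'

```text
t: 7.88
tool_pos: [0.7205, 0.4424, 0.3156]
tool_rot: [-2.045, -2.384, 0.001]
contact_force: [-0.2, -0.3, -0.6]
opening: 0.0855
grip_force: 0.0
```

```bash
python3 - <<'E'
from h import *
go([.53,-.2,.33],72)
E
```

```text
t 7.88 p [0.7205 0.4424 0.3156] yaw(x-axis)98.8 zax [-0.001 -0.001 -1.   ] F [-0.2 -0.3 -0.6] M [-0.03  0.04 -0.05] open 0.0855 grip 0.0 q [ 0.46  0.56  0.83 -0.    1.76  0.31]
shift shares [-12.118  -5.723  -0.278] tool x,y axes [-0.152  0.988] [0.988 0.152]
turn shares [-0.005  0.004  3.345]
```

play_rows --series '[[1, [-0.95, -0.45, 0], [0, 0, 0]], [1, [-0.95, -0.45, 0], [0, 0, 0]], [1, [-0.95, -0.45, 0], [0, 0, 0]], [1, [-0.95, -0.45, 0], [0, 0, 0]], [1, [-0.95, -0.45, 0], [0, 0, 0]], [1, [-0.95, -0.45, 0], [0, 0, 0]], [1, [-0.95, -0.45, 0], [0, 0, 0]], [1, [-0.95, -0.45, 0], [0, 0, 0]]]'

```text
t: 8.88
tool_pos: [0.6009, 0.0367, 0.3183]
tool_rot: [2.038, 2.388, 0.001]
contact_force: [-0.4, 0.7, -0.4]
opening: 0.0855
grip_force: 0.0
```

play_rows --series '[[1, [-0.95, -0.45, 0], [0, 0, 0]], [1, [-0.95, -0.45, 0], [0, 0, 0]], [1, [-0.95, -0.45, 0], [0, 0, 0]], [1, [-0.95, -0.45, 0], [0, 0, 0]], [1, [-0.7, -0.3, -0.3], [0, 0, 1]], [1, [0, 0, 0], [0, 0, 1]], [1, [0, 0, 0], [0, 0, 1]], [1, [0, 0, 0], [0, 0, 0.3]]]'

```text
t: 9.88
tool_pos: [0.5332, -0.2009, 0.3332]
tool_rot: [2.533, 1.857, 0.001]
contact_force: [0.3, -0.4, -0.7]
opening: 0.0853
grip_force: 0.0
```

```bash
python3 - <<'E'
from h import *
d=cam("wrist");cv2.imwrite("pics/w4.png",d["color"]);st()
np.savez("w4.npz",c2w=d["c2w"],fx=d["fx"],fy=d["fy"],cx=d["cx"],cy=d["cy"])
for p in([.616,.068,.135],[.612,-.0615,.135],[.608,-.1915,.135],[.4525,-.1443,.042],[.43,-.277,.042]):print(p,np.round(proj(d,p)))
E
```

```text
t 9.93 p [ 0.5332 -0.2008  0.3332] yaw(x-axis)72.5 zax [ 0.001 -0.001 -1.   ] F [ 0.3 -0.6  0.9] M [-0.01 -0.05 -0.01] open 0.0853 grip 0.0 q [-0.49 -0.12  1.58 -0.    1.69 -0.19]
[0.616, 0.068, 0.135] [ 278. -136.]
[0.612, -0.0615, 0.135] [315.  23.]
[0.608, -0.1915, 0.135] [345. 153.]
[0.4525, -0.1443, 0.042] [210. 148.]
[0.43, -0.277, 0.042] [228. 242.]
```

View pics/w4.png

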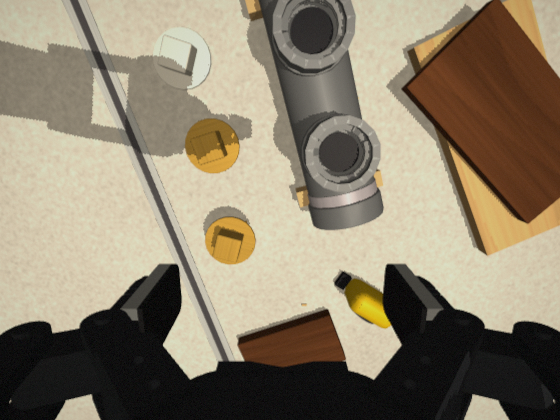

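The plug flanges are at (212,146) for A and (230,241) for B, and the hub rims at (314,27) for port1 and (343,152) for port0. All match predictions within a few pixels. Next I'll go over plug A.

```bash
python3 - <<'E'
from h import *
d=dict(np.load("w4.npz"))
for n,u,v,z in(("A",212,146,.042),("B",230.5,241,.042),("p1",314,27,.135),("p0",343,152,.135)):print(n,np.round(onz(d,u,v,z),4))
a=onz(d,212,146,.042);go([a[0],a[1],.19],72)
E
```

```text
A [ 0.4554 -0.1429  0.042 ]
B [ 0.4332 -0.2769  0.042 ]
p1 [ 0.6104 -0.0648  0.135 ]
p0 [ 0.6065 -0.1899  0.135 ]
t 9.93 p [ 0.5332 -0.2008  0.3332] yaw(x-axis)72.5 zax [ 0.001 -0.001 -1.   ] F [ 0.3 -0.6  0.9] M [-0.01 -0.05 -0.01] open 0.0853 grip 0.0 q [-0.49 -0.12  1.58 -0.    1.69 -0.19]
shift shares [ 0.638 -1.837  2.861] tool x,y axes [0.301 0.954] [ 0.954 -0.301]
turn shares [0.009 0.002 0.061]
```

play_rows --series '[[1, [0.3, -0.9, 0.5], [0, 0, 0]], [1, [0.34, -0.94, 0.7], [0, 0, 0]], [1, [0, 0, 0.8], [0, 0, 0]], [1, [0, 0, 0.8], [0, 0, 0]], [1, [0, 0, 0], [0, 0, 0]]]'

```text
t: 10.55
tool_pos: [0.4527, -0.1414, 0.1894]
tool_rot: [-2.526, -1.858, 0.005]
contact_force: [0.9, -0.0, -0.1]
opening: 0.0856
grip_force: 0.0
```

```bash
python3 - <<'E'
from h import *
d=cam("wrist");c=d["color"];st()
np.savez("w5.npz",c2w=d["c2w"],fx=d["fx"],fy=d["fy"],cx=d["cx"],cy=d["cy"])
cv2.imwrite("pics/w5.png",cv2.resize(c[120:330,160:420],None,fx=2.5,fy=2.5))
E
```

```text
t 10.60 p [ 0.4542 -0.1422  0.1922] yaw(x-axis)72.7 zax [-0.002  0.001 -1.   ] F [-0.  -0.2  0.8] M [0.04 0.01 0.01] open 0.0850 grip 0.0 q [-0.46 -0.31  1.96 -0.    1.49 -0.16]
```

View pics/w5.png

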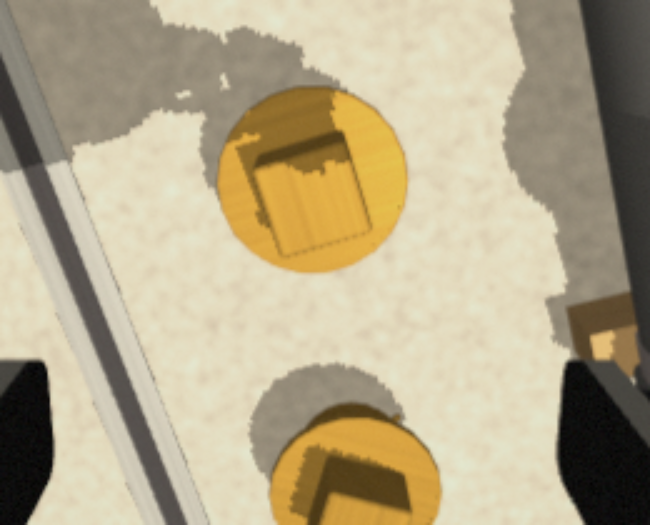

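Crop: head A's top-face corners are at about (258,168), (283,257), (371,231) and (349,158), with the flange centre at (313,180). Plug B is just below it.

```bash
python3 - <<'E'
from h import *
d=dict(np.load("w5.npz"))
P=[onz(d,160+u/2.5,120+v/2.5,.072) for u,v in((258,168),(283,257),(371,231),(349,158))]
P=np.array(P);print(np.round(P,4),P.mean(0))
for i in range(4):
    e=(P[(i+1)%4]-P[i])[:2];print(np.linalg.norm(e),np.degrees(np.arctan2(e[1],e[0]))%90)
a=onz(d,160+313/2.5,120+180/2.5,.042);print("flange",a)
E
```

```text
[[ 0.4407 -0.1267  0.072 ]
 [ 0.4392 -0.1595  0.072 ]
 [ 0.4714 -0.1596  0.072 ]
 [ 0.4714 -0.1326  0.072 ]] [ 0.45568757 -0.14460534  0.072     ]
0.032929407312841275 87.31701371408377
0.032230351267450726 89.85675598524877
0.02703113920601804 89.92282590324686
0.031294678966436035 79.0532103899591
flange [ 0.45570074 -0.14234582  0.042     ]
```

play_rows --series '[[1, [0, 0, 0.5], [0, 0, -1]], [1, [0, 0, 0.5], [0, 0, -0.97]], [1, [0, 0, 0], [0, 0, 0]], [1, [0, 0, 0], [0, 0, 0]]]' --force 100

```text
t: 11.1
tool_pos: [0.4562, -0.1432, 0.1453]
tool_rot: [2.251, 2.186, 0.002]
contact_force: [0.2, -0.6, -0.1]
opening: 0.0855
grip_force: 0.0
```

```bash
python3 - <<'E'
from h import *
go([.4556,-.143,.0475],88.5)
E
```

```text
t 11.10 p [ 0.4562 -0.1432  0.1453] yaw(x-axis)88.3 zax [ 0.003 -0.002 -1.   ] F [ 0.2 -0.6 -0.1] M [-0.03  0.01 -0.03] open 0.0855 grip 0.0 q [-0.46 -0.27  2.01 -0.    1.39 -0.43]
shift shares [ 0.007 -0.019  1.955] tool x,y axes [0.029 1.   ] [ 1.    -0.029]
turn shares [ 0.024  0.011 -0.021]
```

play_rows --series '[[1, [0, -0.02, 0.9], [0, 0, 0]], [1, [0, 0, 0.7], [0, 0, 0]], [1, [0, 0, 0.35], [0, 0, 0]], [0.3, [0, 0, 0], [0, 0, 0]], [0.3, [0, 0, 0], [0, 0, 0]], [0.3, [0, 0, 0], [0, 0, 0]], [0.3, [0, 0, 0], [0, 0, 0]], [0.3, [0, 0, 0], [0, 0, 0]]]' --force 60

```text
t: 12.1
tool_pos: [0.4544, -0.1432, 0.0478]
tool_rot: [2.25, 2.19, -0.001]
contact_force: [-5.9, 0.6, 9.0]
opening: 0.026
grip_force: 4.6
```

```bash
python3 - <<'E'
from h import *
st()
E
```

```text
t 12.10 p [ 0.4544 -0.1432  0.0478] yaw(x-axis)88.5 zax [ 0.001 -0.002 -1.   ] F [-5.9  0.6  9. ] M [ 0.1   0.92 -0.01] open 0.0260 grip 4.6 q [-0.46 -0.15  2.09 -0.    1.2  -0.43]
```

play_rows --series '[[0.3, [0, 0, -0.06], [0, 0, 0]], [0.1, [0, 0, 0], [0, 0, 0]], [0.1, [0, 0, 0], [0, 0, 0]], [0.1, [0, 0, 0], [0, 0, 0]], [0.1, [0, 0, 0], [0, 0, 0]]]' --force 60

```text
t: 12.72
tool_pos: [0.4536, -0.1423, 0.0479]
tool_rot: [-2.251, -2.191, 0.0]
contact_force: [0.5, -0.5, -0.1]
opening: 0.0084
grip_force: 0.0
```

```bash
python3 - <<'E'
from h import *
st()
d=cam("wrist");c=d["color"];cv2.imwrite("pics/w6.png",c[100:400,130:430])
E
```

```text
t 12.72 p [ 0.4536 -0.1423  0.0479] yaw(x-axis)88.4 zax [-0.  0. -1.] F [ 0.5 -0.5 -0.1] M [0.08 0.08 0.02] open 0.0084 grip 0.0 q [-0.46 -0.15  2.09 -0.    1.21 -0.43]
```

View pics/w6.png

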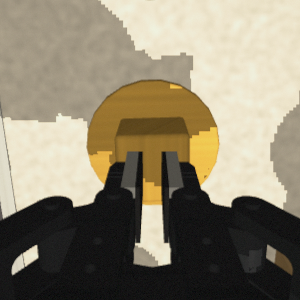

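```bash
python3 - <<'E'
from h import *
d=cam("wrist");t=cam("top");s=cam("scene")
def br(d,name,box):
    hsv=cv2.cvtColor(d["color"],cv2.COLOR_BGR2HSV);m=cv2.inRange(hsv,(12,130,60),(28,255,255))
    for q in cv2.findContours(m,0,2)[0]:
        if cv2.contourArea(q)>120:
            x,y,w,h=cv2.boundingRect(q);print(name,(x,y,w,h),"ctr",np.round(onz(d,x+w/2,y+h/2,.042),4))
br(d,"wrist",0);br(t,"top",0)
u,v=130+153,100+143;print(onz(d,u,v,.042),"tcp px",proj(d,ctrl.get_obs()["tool_pos"]))
c=s["color"][150:230,190:350];cc=t["color"][200:290,280:410]
cv2.imwrite("pics/st.png",np.vstack([cv2.resize(c,(640,320),interpolation=2),cv2.resize(cc,(390,270),interpolation=2)] if 0 else [cv2.resize(c,(520,260),interpolation=2),cv2.resize(cc,(520,330),interpolation=2)]))
E
```

```text
wrist (217, 180, 132, 125) ctr [ 0.455  -0.1408  0.042 ]
top (364, 238, 19, 26) ctr [ 0.4288 -0.2868  0.042 ]
top (79, 200, 67, 81) ctr [0.4488 0.4234 0.042 ]
top (416, 179, 26, 22) ctr [ 0.5987 -0.4426  0.042 ]
top (385, 71, 175, 42) ctr [ 0.881  -0.5729  0.042 ]
top (173, 67, 195, 8) ctr [9.335e-01 7.000e-04 4.200e-02]
top (0, 66, 139, 4) ctr [0.9332 0.5685 0.042 ]
[ 0.45503681 -0.14108252  0.042     ] tcp px (np.float64(280.57909774752034), np.float64(249.35867240719944))
```

View pics/st.png

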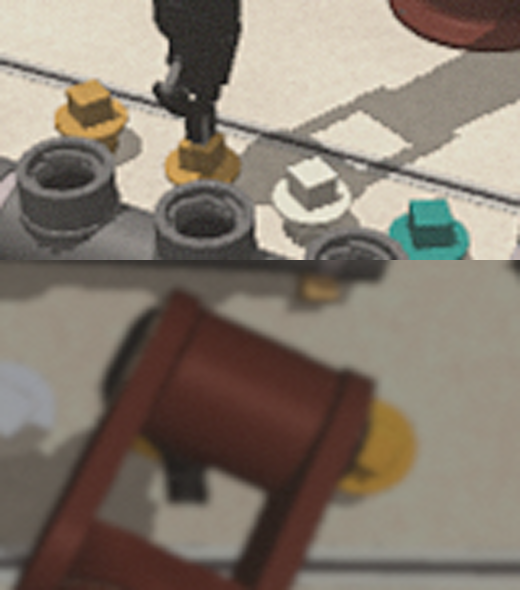

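```bash
python3 - <<'E'
from h import *
s=cam("scene");o,M=st()
f=lambda p:np.round((np.array(proj(s,p))-[190,150])*3.25)
print("tcp",f(o["tool_pos"]),"headtop",f([.4556,-.142,.072]),"flange",f([.4556,-.142,.042]),"tcp+24mm",f(o["tool_pos"]+[0,0,.024]),"behind -28mm y",f(o["tool_pos"]+[0,-.028,.024]))
c=s["color"][140:210,215:285];w=cam("wrist")["color"][120:400,150:410]
cv2.imwrite("pics/z.png",np.hstack([cv2.resize(c,(420,420),interpolation=cv2.INTER_NEAREST),cv2.resize(w,(380,420),interpolation=2)]))
E
```

```text
t 12.97 p [ 0.4537 -0.1424  0.0481] yaw(x-axis)88.4 zax [-0.  0. -1.] F [ 0.9 -0.9  0.2] M [ 0.   -0.03 -0.01] open 0.0082 grip 0.0 q [-0.46 -0.16  2.09 -0.    1.21 -0.43]
tcp [200. 158.] headtop [199. 140.] flange [200. 165.] tcp+24mm [200. 138.] behind -28mm y [173. 131.]
```

View pics/z.png

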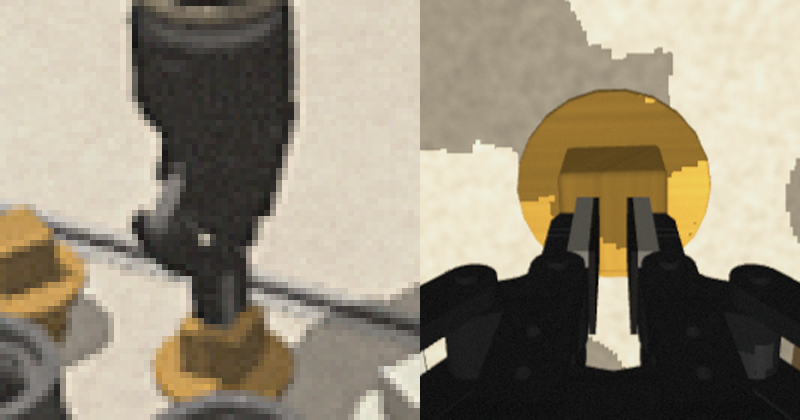

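The fingertips rest on top of the head, about 24 mm short of the reported TCP. So I'll work that much lower. Raise, open, go down deeper, then close.

play_rows --series '[[0.2, [0, 0, -0.9], [0, 0, 0]], [1, [0, 0, 0], [0, 0, 0]], [1, [0, 0, 0], [0, 0, 0]], [1, [0, 0, 0], [0, 0, 0]], [1, [0, 0, 0], [0, 0, 0]], [1, [0, 0.03, 0.8], [0, 0, 0]], [1, [0, 0, 0.6], [0, 0, 0]], [1, [0, 0, 0], [0, 0, 0]]]'

```text
t: 14.02
tool_pos: [0.4525, -0.1411, 0.02]
tool_rot: [-2.247, -2.186, 0.004]
contact_force: [0.2, 0.2, 0.0]
opening: 0.0857
grip_force: 0.0
```

```bash
python3 - <<'E'
from h import *
go([.4556,-.142,.024],88.5)
d=cam("wrist");hsv=cv2.cvtColor(d["color"],cv2.COLOR_BGR2HSV);m=cv2.inRange(hsv,(12,130,60),(28,255,255))
for q in cv2.findContours(m,0,2)[0]:
    if cv2.contourArea(q)>400:
        x,y,w,h=cv2.boundingRect(q);print((x,y,w,h),"ctr",np.round(onz(d,x+w/2,y+h/2,.042),4))
E
```

```text
t 14.03 p [ 0.4525 -0.1411  0.02  ] yaw(x-axis)88.4 zax [-0.006  0.003 -1.   ] F [0.2 0.2 0. ] M [-0.03  0.07  0.01] open 0.0857 grip 0.0 q [-0.46 -0.11  2.1   0.    1.15 -0.43]
shift shares [-0.016  0.062 -0.081] tool x,y axes [0.027 1.   ] [ 1.    -0.027]
turn shares [-0.047 -0.022 -0.007]
(209, 193, 154, 148) ctr [ 0.4553 -0.1413  0.042 ]
```

play_rows --series '[[1, [0, 0.06, -0.04], [0, 0, 0]], [0.6, [0, 0, 0], [0, 0, 0]], [0.2, [0, 0, 0], [0, 0, 0]], [0.2, [0, 0, 0], [0, 0, 0]], [0.2, [0, 0, 0], [0, 0, 0]], [0.2, [0, 0, 0], [0, 0, 0]]]' --force 60

```text
t: 14.82
tool_pos: [0.4582, -0.1427, 0.0257]
tool_rot: [-2.251, -2.191, 0.001]
contact_force: [-3.1, -0.0, 5.7]
opening: 0.033
grip_force: 60.6
```

```bash
python3 - <<'E'
from h import *
st()
E
```

```text
t 14.82 p [ 0.4582 -0.1427  0.0257] yaw(x-axis)88.4 zax [-0. -0. -1.] F [-3.1 -0.   5.7] M [0.12 0.57 0.02] open 0.0330 grip 60.6 q [-0.46 -0.11  2.09 -0.    1.16 -0.43]
```

Plug A is gripped, with 60 N on a 33 mm opening. I'll lift it and move to a spot from which the wrist sees both port1 and the plug.

play_rows --series '[[0.2, [0, 0, -0.3], [0, 0, 0]], [0.2, [0, 0, -0.8], [0, 0, 0]], [0.2, [0, 0, -0.9], [0, 0, 0]], [0.2, [0, 0, -0.9], [0, 0, 0]], [0.2, [0, 0, -0.7], [0, 0, 0]], [0.2, [0, 0.8, 0], [0, 0, 0]], [0.2, [0, 0.8, 0], [0, 0, 0]], [0.2, [0, 0.8, 0], [0, 0, 0]]]' --force 100

```text
t: 15.82
tool_pos: [0.5794, -0.1457, 0.2055]
tool_rot: [2.251, 2.191, 0.001]
contact_force: [-0.4, 1.1, -1.6]
opening: 0.032
grip_force: 99.5
```

play_rows --series '[[0.2, [0.2, 0.7, 0], [0, 0, 0]], [0.2, [0, 0, 0], [0, 0, 0]], [0.2, [0, 0, 0], [0, 0, 0]]]'

```text
t: 16.2
tool_pos: [0.6129, -0.1366, 0.2049]
tool_rot: [-2.251, -2.191, 0.001]
contact_force: [0.3, -0.7, -1.1]
opening: 0.0325
grip_force: 99.6
```

```bash
python3 - <<'E'
from h import *
o,M=st()
d=cam("wrist");cv2.imwrite("pics/w7.png",d["color"])
np.savez("w7.npz",c2w=d["c2w"],fx=d["fx"],fy=d["fy"],cx=d["cx"],cy=d["cy"])
print(proj(d,[.611,-.062,.135]),proj(d,[.6084,-.1915,.135]))
E
```

```text
t 16.20 p [ 0.6129 -0.1366  0.2049] yaw(x-axis)88.5 zax [-0.001  0.    -1.   ] F [ 0.3 -0.7 -1.1] M [ 0.02  0.04 -0.04] open 0.0325 grip 99.6 q [-0.34  0.06  1.61 -0.    1.47 -0.31]
(np.float64(274.88072339954874), np.float64(106.60893743238559)) (np.float64(277.1079799826221), np.float64(282.3578264670938))
```

View pics/w7.png

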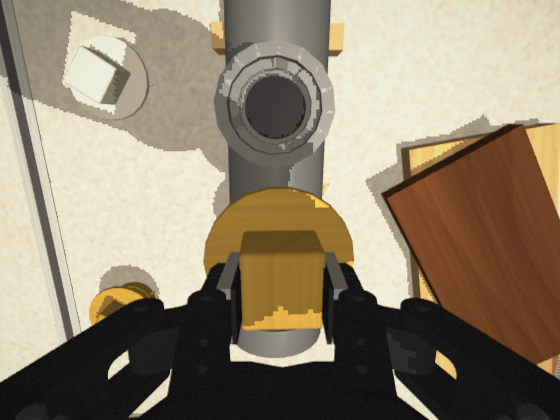

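The rim of port1 spans u 215–335 and v 41–166, so its centre is (275,104). The held flange spans u 204–354 with its front edge at v 187. The head is square in the pads.

```bash
python3 - <<'E'
from h import *
d=dict(np.load("w7.npz"))
L,Rr,T,B=[onz(d,u,v,.135) for u,v in((215,104),(335,104),(275,41),(275,166))]
print("rim diam",np.linalg.norm(L-Rr),np.linalg.norm(T-B),"ctr",(L+Rr)/2,(T+B)/2)
f=onz(d,279,187,.221);print("flange front",f,"ctr y",f[1]-.0365,"x",f[0])
l=onz(d,204,258,.221);r=onz(d,354,258,.221);print("flange width",np.linalg.norm(l-r))
E
```

```text
rim diam 0.08027086007322698 0.07985557898418402 ctr [ 0.61112972 -0.06033543  0.135     ] [ 0.61108424 -0.06187203  0.135     ]
flange front [ 0.61335102 -0.09991624  0.221     ] ctr y -0.13641623738660796 x 0.6133510150436422
flange width 0.07233584376073543
```

play_rows --series '[[0.2, [0.75, -0.02, 0], [0, 0, 0]], [0.2, [0.75, 0, 0], [0, 0, 0]], [0.2, [0, 0, 0], [0, 0, -1]], [0.2, [0, 0, 0.2], [0, 0, -1]], [0.2, [0, 0, 0.4], [0, 0, -1]], [0.2, [0, 0, 0], [0, 0, 0]]]'

```text
t: 17.0
tool_pos: [0.6124, -0.0617, 0.1733]
tool_rot: [-1.748, -2.606, 0.002]
contact_force: [-0.3, 0.6, -1.4]
opening: 0.0322
grip_force: 99.6
```

```bash
python3 - <<'E'
from h import *
go([.6111,-.0613,.150])
E
```

```text
t 17.00 p [ 0.6124 -0.0617  0.1733] yaw(x-axis)112.3 zax [-0.004  0.001 -1.   ] F [-0.3  0.6 -1.4] M [ 0.05 -0.04 -0.01] open 0.0322 grip 99.6 q [-0.22  0.06  1.67 -0.    1.42 -0.61]
shift shares [ 0.017 -0.02   0.467] tool x,y axes [-0.38   0.925] [0.925 0.38 ]
```

Lower in small steps, watching height and force.

play_rows --series '[[0.2, [0.015, -0.02, 0.2], [0, 0, 0]], [0.2, [0, 0, 0.2], [0, 0, 0]], [0.2, [0, 0, 0.06], [0, 0, 0]], [0.2, [0, 0, 0], [0, 0, 0]]]'

```text
t: 17.5
tool_pos: [0.6131, -0.0613, 0.1517]
tool_rot: [-1.747, -2.611, 0.0]
contact_force: [0.5, 0.6, -2.1]
opening: 0.0319
grip_force: 99.6
```

play_rows --series '[[0.2, [0, 0, 0.06], [0, 0, 0]], [0.2, [0, 0, 0.06], [0, 0, 0]], [0.2, [0, 0, 0], [0, 0, 0]]]'

```text
t: 17.88
tool_pos: [0.6132, -0.0614, 0.1458]
tool_rot: [-1.746, -2.611, 0.0]
contact_force: [-0.1, 0.6, -2.3]
opening: 0.0323
grip_force: 99.6
```

```bash
python3 - <<'E'
from h import *
st()
E
```

```text
t 17.88 p [ 0.6132 -0.0614  0.1458] yaw(x-axis)112.4 zax [-0.  0. -1.] F [-0.1  0.6 -2.3] M [-0.01  0.03 -0.  ] open 0.0323 grip 99.6 q [-0.22  0.08  1.69 -0.    1.37 -0.61]
```

play_rows --series '[[0.2, [0, 0, 0.04], [0, 0, 0]], [0.2, [0, 0, 0], [0, 0, 0]]]'

```text
t: 18.12
tool_pos: [0.6136, -0.0615, 0.1452]
tool_rot: [1.746, 2.611, 0.0]
contact_force: [-2.4, 0.1, 2.7]
opening: 0.0322
grip_force: 100.3
```

play_rows --series '[[0.2, [0, 0, 0.04], [0, 0, 0]], [0.2, [0, 0, 0], [0, 0, 0]]]'

```text
t: 18.38
tool_pos: [0.6137, -0.0617, 0.1448]
tool_rot: [1.746, 2.61, 0.0]
contact_force: [-5.0, -0.4, 10.0]
opening: 0.0324
grip_force: 101.1
```

```bash
python3 - <<'E'
from h import *
st()
E
```

```text
t 18.38 p [ 0.6137 -0.0617  0.1448] yaw(x-axis)112.4 zax [ 0.001 -0.001 -1.   ] F [-5.  -0.4 10. ] M [0.14 0.99 0.06] open 0.0324 grip 101.1 q [-0.22  0.08  1.69 -0.    1.37 -0.61]
```

Contact at foot 15.4 mm below the rim, standing on the thread. I'll ease it backward in 8° steps under a light press.

play_rows --series '[[0.2, [0, 0, 0], [0, 0, -1]], [0.2, [0, 0, -0.005], [0, 0, 0]]]'

```text
t: 18.62
tool_pos: [0.6139, -0.0613, 0.1453]
tool_rot: [1.559, 2.726, 0.002]
contact_force: [-5.3, 1.7, 10.8]
opening: 0.0321
grip_force: 101.0
```

play_rows --series '[[0.2, [0, 0, 0], [0, 0, -1]], [0.2, [0, 0, -0.005], [0, 0, 0]]]'

```text
t: 18.88
tool_pos: [0.6136, -0.0614, 0.1456]
tool_rot: [1.365, 2.829, 0.001]
contact_force: [-5.7, 0.8, 10.6]
opening: 0.0322
grip_force: 101.1
```

play_rows --series '[[0.2, [0, 0, 0], [0, 0, -1]], [0.2, [0, 0, -0.005], [0, 0, 0]]]'

```text
t: 19.12
tool_pos: [0.6136, -0.0611, 0.1459]
tool_rot: [1.164, 2.917, 0.002]
contact_force: [-6.3, 1.4, 11.6]
opening: 0.0323
grip_force: 101.1
```

Climbing as expected. Continue, and raise a little with it.

play_rows --series '[[0.2, [0, 0, -0.01], [0, 0, -1]], [0.2, [0, 0, -0.005], [0, 0, 0]]]'

```text
t: 19.38
tool_pos: [0.6129, -0.0606, 0.1433]
tool_rot: [-0.961, -2.99, -0.002]
contact_force: [-1.5, 2.3, -0.5]
opening: 0.032
grip_force: 99.9
```

play_rows --series '[[0.2, [0, 0, -0.01], [0, 0, -1]], [0.2, [0, 0, -0.005], [0, 0, 0]]]'

```text
t: 19.62
tool_pos: [0.6125, -0.0607, 0.1428]
tool_rot: [-0.752, -3.048, -0.002]
contact_force: [-1.6, 2.6, -2.8]
opening: 0.0321
grip_force: 99.7
```

play_rows --series '[[0.2, [0, 0, -0.01], [0, 0, -1]], [0.2, [0, 0, 0], [0, 0, 0]]]'

```text
t: 19.88
tool_pos: [0.6123, -0.0605, 0.1434]
tool_rot: [-0.54, -3.092, -0.002]
contact_force: [-1.7, 3.3, -3.8]
opening: 0.0322
grip_force: 99.5
```

play_rows --series '[[0.2, [0, 0, -0.01], [0, 0, -1]], [0.2, [0, 0, 0], [0, 0, 0]]]'

```text
t: 20.12
tool_pos: [0.6122, -0.0601, 0.144]
tool_rot: [-0.322, -3.122, -0.004]
contact_force: [-2.7, 5.2, -3.0]
opening: 0.0322
grip_force: 99.5
```

The drop is felt at about 30° back. I overshot slightly, so I'll come forward two steps and settle down into the thread.

play_rows --series '[[0.2, [0, 0.02, 0], [0, 0, 1]], [0.2, [0, 0, 0], [0, 0, 1]], [0.2, [0, 0, 0.03], [0, 0, 0]], [0.2, [0, 0, 0], [0, 0, 0]]]'

```text
t: 20.62
tool_pos: [0.613, -0.0604, 0.1439]
tool_rot: [-0.748, -3.05, 0.001]
contact_force: [-4.1, 3.2, 1.0]
opening: 0.0321
grip_force: 100.3
```

play_rows --series '[[0.2, [0, 0, 0.03], [0, 0, 0]], [0.2, [0, 0, 0], [0, 0, 0]]]'

```text
t: 20.88
tool_pos: [0.613, -0.0604, 0.1424]
tool_rot: [-0.749, -3.05, 0.0]
contact_force: [-4.9, 3.2, 1.1]
opening: 0.0324
grip_force: 100.3
```

play_rows --series '[[0.2, [0, 0, 0.03], [0, 0, 0]], [0.2, [0, 0, 0], [0, 0, 0]]]'

```text
t: 21.12
tool_pos: [0.613, -0.0603, 0.141]
tool_rot: [-0.748, -3.05, 0.0]
contact_force: [-4.4, 3.4, 1.1]
opening: 0.0324
grip_force: 100.3
```

```bash
python3 - <<'E'
from h import *
st()
E
```

```text
t 21.12 p [ 0.613  -0.0603  0.141 ] yaw(x-axis)152.4 zax [-0.001  0.    -1.   ] F [-4.4  3.4  1.1] M [0.66 0.89 0.03] open 0.0324 grip 100.3 q [-0.22  0.08  1.7  -0.    1.37 -1.31]
```

play_rows --series '[[0.2, [0.03, 0.007, 0], [0, 0, 0]], [0.2, [0, 0, 0.03], [0, 0, 0]], [0.2, [0, 0, 0], [0, 0, 0]]]'

```text
t: 21.5
tool_pos: [0.6128, -0.0601, 0.1405]
tool_rot: [0.748, 3.05, -0.001]
contact_force: [-3.8, 0.7, 3.4]
opening: 0.0319
grip_force: 100.9
```

play_rows --series '[[0.2, [0, 0, 0.03], [0, 0, 0]], [0.2, [0, 0, 0], [0, 0, 0]]]'

```text
t: 21.75
tool_pos: [0.613, -0.0601, 0.1402]
tool_rot: [0.748, 3.049, -0.001]
contact_force: [-5.6, -0.9, 8.7]
opening: 0.0322
grip_force: 101.4
```

play_rows --series '[[0.2, [0, 0, 0.03], [0, 0, 0]], [0.2, [0, 0, 0], [0, 0, 0]]]'

```text
t: 22.0
tool_pos: [0.6132, -0.0602, 0.14]
tool_rot: [0.748, 3.049, -0.002]
contact_force: [-7.3, -0.0, 13.3]
opening: 0.0323
grip_force: 101.9
```

```bash
python3 - <<'E'
from h import *
st()
E
```

```text
t 22.00 p [ 0.6132 -0.0602  0.14  ] yaw(x-axis)152.4 zax [ 0.002 -0.002 -1.   ] F [-7.3 -0.  13.3] M [ 0.32  1.51 -0.  ] open 0.0323 grip 101.9 q [-0.22  0.08  1.7  -0.    1.36 -1.31]
```

Settled at foot 20.4 mm below the rim, so it has dropped in. Screw forward following the lead.

play_rows --series '[[0.2, [0, 0, -0.02], [0, 0, 1]], [0.2, [0, 0, 0.009], [0, 0, 1]], [0.2, [0, 0, 0.009], [0, 0, 1]], [0.2, [0, 0, 0], [0, 0, 0]]]'

```text
t: 22.5
tool_pos: [0.6131, -0.0606, 0.1388]
tool_rot: [1.366, 2.826, -0.003]
contact_force: [-4.5, -2.5, 7.4]
opening: 0.0317
grip_force: 101.1
```

```bash
python3 - <<'E'
from h import *
st()
E
```

```text
t 22.50 p [ 0.6131 -0.0606  0.1388] yaw(x-axis)128.4 zax [ 0.002 -0.003 -1.   ] F [-4.5 -2.5  7.4] M [-0.37  0.85  0.02] open 0.0317 grip 101.1 q [-0.22  0.08  1.7  -0.    1.36 -0.89]
```

It follows the lead exactly. Continue.

play_rows --series '[[0.2, [0, 0, 0.009], [0, 0, 1]], [0.2, [0, 0, 0.009], [0, 0, 1]], [0.2, [0, 0, 0.009], [0, 0, 1]], [0.2, [0, 0, 0.009], [0, 0, 1]], [0.2, [0, 0, 0.009], [0, 0, 1]], [0.2, [0, 0, 0.009], [0, 0, 1]], [0.2, [0, 0, 0.009], [0, 0, 1]], [0.2, [0, 0, 0], [0, 0, 0]]]'

```text
t: 23.5
tool_pos: [0.613, -0.0618, 0.1357]
tool_rot: [2.531, 1.852, -0.002]
contact_force: [-5.4, -4.3, 8.4]
opening: 0.0322
grip_force: 101.3
```

```bash
python3 - <<'E'
from h import *
st()
E
```

```text
t 23.50 p [ 0.613  -0.0618  0.1357] yaw(x-axis)72.4 zax [ 0.002 -0.005 -1.   ] F [-5.4 -4.3  8.4] M [-0.95  0.95 -0.14] open 0.0322 grip 101.3 q [-0.22  0.08  1.7  -0.    1.35  0.09]
```

play_rows --series '[[0.2, [-0.028, -0.008, 0], [0, 0, 0]], [0.2, [0, 0, 0.009], [0, 0, 1]], [0.2, [0, 0, 0], [0, 0, 0]]]'

```text
t: 23.88
tool_pos: [0.6125, -0.0623, 0.1353]
tool_rot: [2.655, 1.671, 0.001]
contact_force: [-4.6, -2.2, 7.8]
opening: 0.0321
grip_force: 101.2
```

```bash
python3 - <<'E'
from h import *
st()
E
```

```text
t 23.88 p [ 0.6125 -0.0623  0.1353] yaw(x-axis)64.4 zax [ 0.003 -0.004 -1.   ] F [-4.6 -2.2  7.8] M [-0.52  0.85 -0.08] open 0.0321 grip 101.2 q [-0.22  0.08  1.7  -0.    1.35  0.23]
```

play_rows --series '[[0.2, [0, 0, 0.009], [0, 0, 1]], [0.2, [0, 0, 0], [0, 0, 0]]]'

```text
t: 24.12
tool_pos: [0.6124, -0.0624, 0.1348]
tool_rot: [2.765, 1.482, 0.0]
contact_force: [-5.8, -2.0, 8.5]
opening: 0.0322
grip_force: 101.3
```

```bash
python3 - <<'E'
from h import *
st()
E
```

```text
t 24.12 p [ 0.6124 -0.0624  0.1348] yaw(x-axis)56.4 zax [ 0.002 -0.004 -1.   ] F [-5.8 -2.   8.5] M [-0.59  0.95 -0.18] open 0.0322 grip 101.3 q [-0.22  0.08  1.7  -0.    1.35  0.37]
```

play_rows --series '[[0.2, [0, 0, 0.009], [0, 0, 1]], [0.2, [0, 0, 0], [0, 0, 0]]]'

```text
t: 24.38
tool_pos: [0.6123, -0.0626, 0.1345]
tool_rot: [2.861, 1.285, 0.0]
contact_force: [-6.8, -2.0, 10.1]
opening: 0.0322
grip_force: 101.2
```

```bash
python3 - <<'E'
from h import *
st()
E
```

```text
t 24.38 p [ 0.6123 -0.0626  0.1345] yaw(x-axis)48.4 zax [ 0.002 -0.004 -1.   ] F [-6.8 -2.  10.1] M [-0.73  1.06 -0.2 ] open 0.0322 grip 101.2 q [-0.22  0.08  1.7  -0.    1.35  0.51]
```

play_rows --series '[[0.2, [0, 0, 0.009], [0, 0, 1]], [0.2, [0, 0, 0], [0, 0, 0]]]'

```text
t: 24.62
tool_pos: [0.612, -0.0627, 0.134]
tool_rot: [2.944, 1.082, -0.001]
contact_force: [-7.9, -3.1, 9.5]
opening: 0.0322
grip_force: 101.3
```

```bash
python3 - <<'E'
from h import *
st()
E
```

```text
t 24.62 p [ 0.612  -0.0627  0.134 ] yaw(x-axis)40.4 zax [ 0.001 -0.004 -1.   ] F [-7.9 -3.1  9.5] M [-0.7   1.24 -0.13] open 0.0322 grip 101.3 q [-0.22  0.08  1.71 -0.    1.35  0.65]
```

play_rows --series '[[0.2, [-0.026, 0, -0.02], [0, 0, 0]], [0.2, [0, 0, 0.005], [0, 0, 1]], [0.2, [0, 0, 0], [0, 0, 0]]]'

```text
t: 25.0
tool_pos: [0.6114, -0.0629, 0.1337]
tool_rot: [3.013, 0.875, 0.002]
contact_force: [-4.2, -1.7, 5.9]
opening: 0.0318
grip_force: 100.6
```

```bash
python3 - <<'E'
from h import *
st()
E
```

```text
t 25.00 p [ 0.6114 -0.0629  0.1337] yaw(x-axis)32.4 zax [ 0.002 -0.003 -1.   ] F [-4.2 -1.7  5.9] M [-0.68  0.52 -0.18] open 0.0318 grip 100.6 q [-0.22  0.08  1.71 -0.    1.35  0.78]
```

play_rows --series '[[0.2, [0, 0, 0.009], [0, 0, 1]], [0.2, [0, 0, 0], [0, 0, 0]]]'

```text
t: 25.25
tool_pos: [0.6114, -0.0632, 0.1333]
tool_rot: [3.067, 0.662, 0.002]
contact_force: [-4.2, -2.0, 5.6]
opening: 0.0324
grip_force: 100.6
```

```bash
python3 - <<'E'
from h import *
st()
E
```

```text
t 25.25 p [ 0.6114 -0.0632  0.1333] yaw(x-axis)24.4 zax [ 0.002 -0.004 -1.   ] F [-4.2 -2.   5.6] M [-0.83  0.66 -0.22] open 0.0324 grip 100.6 q [-0.22  0.08  1.71 -0.    1.35  0.92]
```

play_rows --series '[[0.2, [0, 0, 0.009], [0, 0, 1]], [0.2, [0, 0, 0], [0, 0, 0]]]'

```text
t: 25.5
tool_pos: [0.611, -0.0631, 0.1328]
tool_rot: [3.106, 0.447, 0.001]
contact_force: [-5.2, -2.2, 5.5]
opening: 0.0323
grip_force: 100.5
```

```bash
python3 - <<'E'
from h import *
st()
E
```

```text
t 25.50 p [ 0.611  -0.0631  0.1328] yaw(x-axis)16.4 zax [ 0.001 -0.004 -1.   ] F [-5.2 -2.2  5.5] M [-0.89  0.88 -0.29] open 0.0323 grip 100.5 q [-0.22  0.08  1.71 -0.    1.35  1.06]
```

play_rows --series '[[0.2, [0, 0, 0.009], [0, 0, 1]], [0.2, [0, 0, 0], [0, 0, 0]]]'

```text
t: 25.75
tool_pos: [0.6109, -0.0633, 0.1325]
tool_rot: [3.129, 0.229, 0.001]
contact_force: [-6.2, -2.9, 7.3]
opening: 0.0323
grip_force: 100.6
```

```bash
python3 - <<'E'
from h import *
st()
E
```

```text
t 25.75 p [ 0.6109 -0.0633  0.1325] yaw(x-axis)8.4 zax [ 0.001 -0.004 -1.   ] F [-6.2 -2.9  7.3] M [-1.06  1.09 -0.27] open 0.0323 grip 100.6 q [-0.22  0.08  1.71 -0.    1.35  1.2 ]
```

play_rows --series '[[0.2, [0, 0, 0.009], [0, 0, 1]], [0.2, [0, 0, 0], [0, 0, 0]]]'

```text
t: 26.0
tool_pos: [0.6107, -0.0634, 0.1323]
tool_rot: [3.137, 0.01, 0.0]
contact_force: [-6.5, -3.0, 9.1]
opening: 0.0321
grip_force: 100.5
```

```bash
python3 - <<'E'
from h import *
st()
E
```

```text
t 26.00 p [ 0.6107 -0.0634  0.1323] yaw(x-axis)0.4 zax [ 0.    -0.005 -1.   ] F [-6.5 -3.   9.1] M [-1.17  1.33 -0.34] open 0.0321 grip 100.5 q [-0.22  0.08  1.71 -0.    1.35  1.34]
```

play_rows --series '[[0.2, [-0.02, 0.02, -0.02], [0, 0, 0]], [0.2, [0, 0, 0.009], [0, 0, 1]], [0.2, [0, 0, 0], [0, 0, 0]]]'

```text
t: 26.38
tool_pos: [0.6096, -0.0633, 0.1321]
tool_rot: [3.132, -0.208, 0.0]
contact_force: [-4.7, 1.8, 6.8]
opening: 0.0321
grip_force: 100.2
```

```bash
python3 - <<'E'
from h import *
st()
E
```

```text
t 26.38 p [ 0.6096 -0.0633  0.1321] yaw(x-axis)-7.6 zax [-0.    -0.003 -1.   ] F [-4.7  1.8  6.8] M [-1.12  1.2  -0.58] open 0.0321 grip 100.2 q [-0.22  0.08  1.71 -0.    1.35  1.48]
```

play_rows --series '[[0.2, [0, 0, 0.009], [0, 0, 1]], [0.2, [0, 0, 0], [0, 0, 0]]]'

```text
t: 26.62
tool_pos: [0.6096, -0.063, 0.1322]
tool_rot: [3.11, -0.425, 0.0]
contact_force: [-6.2, 2.5, 8.8]
opening: 0.0318
grip_force: 99.8
```

```bash
python3 - <<'E'
from h import *
st()
E
```

```text
t 26.62 p [ 0.6096 -0.063   0.1322] yaw(x-axis)-15.6 zax [-0.    -0.002 -1.   ] F [-6.2  2.5  8.8] M [-1.    1.41 -0.45] open 0.0318 grip 99.8 q [-0.22  0.08  1.71 -0.    1.35  1.62]
```

Solid at foot about 28.5 mm below the rim with torque around 0.5 N m, so plug A is snug. Release, rise and move to plug B, turning the wrist back.

play_rows --series '[[0.2, [0, 0, -0.03], [0, 0, -0.3]], [0.6, [0, 0, 0], [0, 0, 0]], [1, [0, 0, 0], [0, 0, 0]], [1, [0, 0, 0], [0, 0, 0]], [1, [0, 0, -0.5], [0, 0, 0]], [1, [0, 0, -0.9], [0, 0, 0]], [1, [0, 0, -0.9], [0, 0, -1]], [1, [0, 0, 0], [0, 0, -1]]]'

```text
t: 27.62
tool_pos: [0.6122, -0.0631, 0.2532]
tool_rot: [3.138, 0.085, 0.016]
contact_force: [-0.1, -0.4, -0.6]
opening: 0.0856
grip_force: 0.0
```

play_rows --series '[[1, [0, 0, 0], [0, 0, -1]], [1, [0, 0, 0], [0, 0, -1]], [1, [0, 0, 0], [0, 0, -1]], [1, [0, 0, 0], [0, 0, -1]], [1, [0, 0, 0], [0, 0, -1]], [1, [0, 0, 0], [0, 0, -1]], [1, [0, 0, 0], [0, 0, -1]], [1, [0, 0, 0], [0, 0, -1]]]'

```text
t: 28.62
tool_pos: [0.6097, -0.0625, 0.247]
tool_rot: [2.618, 1.736, 0.0]
contact_force: [-0.0, 0.6, -0.2]
opening: 0.0857
grip_force: 0.0
```

```bash
python3 - <<'E'
from h import *
go([.4332,-.2769,.19],72)
t=cam("top");hsv=cv2.cvtColor(t["color"],cv2.COLOR_BGR2HSV);m=cv2.inRange(hsv,(10,120,90),(28,255,255))
for q in cv2.findContours(m,0,2)[0]:
    if 100<cv2.contourArea(q)<700:
        x,y,w,h=cv2.boundingRect(q);print((x,y,w,h),np.round(onz(t,x+w/2,y+h/2,.042),4))
E
```

```text
t 28.62 p [ 0.6097 -0.0625  0.247 ] yaw(x-axis)67.1 zax [ 0.  0. -1.] F [-0.   0.6 -0.2] M [ 0.01 -0.03  0.02] open 0.0857 grip 0.0 q [-0.22  0.    1.6   0.    1.54  0.18]
shift shares [-5.323 -1.584  1.138] tool x,y axes [0.389 0.921] [ 0.921 -0.389]
turn shares [ 0.002 -0.001 -0.612]
(358, 238, 25, 26) [ 0.4287 -0.2786  0.042 ]
(418, 179, 24, 21) [ 0.6001 -0.4454  0.042 ]
(293, 174, 16, 19) [ 0.6122 -0.0879  0.042 ]
(301, 86, 37, 18) [ 0.8654 -0.1386  0.042 ]
(173, 67, 193, 7) [0.935  0.0035 0.042 ]
(0, 65, 139, 5) [0.9346 0.5686 0.042 ]
```

play_rows --series '[[1, [-0.9, -0.27, 0], [0, 0, 0]], [1, [-0.9, -0.27, 0], [0, 0, 0]], [1, [-0.9, -0.27, 0], [0, 0, 0]], [1, [-0.9, -0.27, 0], [0, 0, 0]], [1, [-0.9, -0.27, 0.3], [0, 0, 0]], [1, [-0.82, -0.23, 0.8], [0, 0, 0]], [1, [0, 0, 0], [0, 0, 0]], [1, [0, 0, 0], [0, 0, 0]]]'

```text
t: 29.68
tool_pos: [0.4328, -0.276, 0.1927]
tool_rot: [2.623, 1.728, 0.001]
contact_force: [0.1, 0.4, 0.1]
opening: 0.0857
grip_force: 0.0
```

```bash
python3 - <<'E'
from h import *
d=cam("wrist");c=d["color"];go([.4332,-.2769,.19],72)
np.savez("w8.npz",c2w=d["c2w"],fx=d["fx"],fy=d["fy"],cx=d["cx"],cy=d["cy"])
u,v=proj(d,[.4332,-.2769,.055]);print(u,v)
x0,y0=int(u)-75,int(v)-75;print(x0,y0)
cv2.imwrite("pics/w8.png",cv2.resize(c[y0:y0+150,x0:x0+150],None,fx=4,fy=4,interpolation=2))
E
```

```text
t 29.73 p [ 0.4334 -0.2759  0.1934] yaw(x-axis)66.8 zax [ 0.002 -0.001 -1.   ] F [-0.   0.8 -0.3] M [ 0.03 -0.01  0.02] open 0.0856 grip 0.0 q [-0.71 -0.21  1.88  0.    1.47 -0.31]
shift shares [-0.019  0.004  0.069] tool x,y axes [0.393 0.919] [ 0.919 -0.393]
turn shares [ 0.016  0.003 -0.644]
281.5074265419959 194.910733971225
206 119
```

View pics/w8.png

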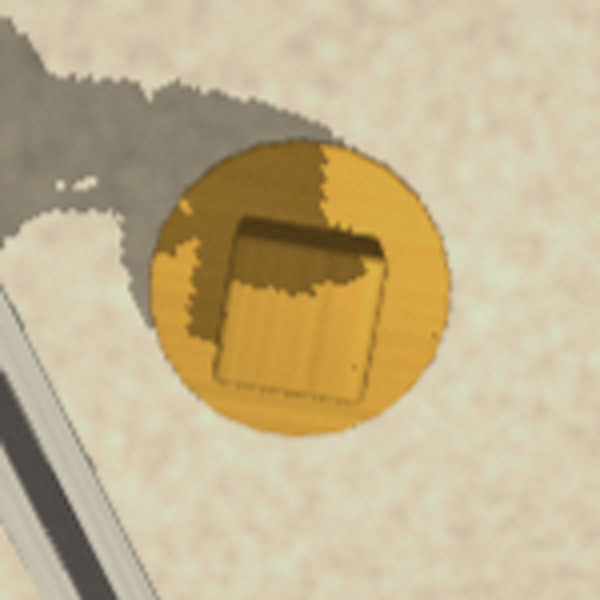

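Plug B's head-top corners are at crop (235,236), (384,257), (362,403) and (214,381), with the flange centre at (300,288). That was my last picture, so from here I use numbers only.

```bash
python3 - <<'E'
from h import *
d=dict(np.load("w8.npz"))
P=np.array([onz(d,206+u/4,119+v/4,.072) for u,v in((235,236),(384,257),(362,403),(214,381))]);print(P.mean(0))
for i in range(4):
    e=(P[(i+1)%4]-P[i])[:2];print(np.linalg.norm(e),np.degrees(np.arctan2(e[1],e[0]))%90)
print("flange",onz(d,206+75,119+72,.042))
E
```

```text
[ 0.4325375  -0.27658648  0.072     ]
0.032404017335581806 58.58774460818515
0.03315036399391919 59.14451381201275
0.033174422722568 57.88622502005191
0.032745661622726525 57.80771809016182
flange [ 0.43314689 -0.27582919  0.042     ]
```

play_rows --series '[[1, [0, 0, 0.5], [0, 0, 1]], [1, [0, 0, 0.8], [0, 0, 0.05]], [1, [0, 0, 0.8], [0, 0, 0]], [1, [0, 0, 0.8], [0, 0, 0]], [1, [0, 0, 0.46], [0, 0, 0]], [1, [0, 0, 0], [0, 0, 0]]]'

```text
t: 30.48
tool_pos: [0.4325, -0.2746, 0.0233]
tool_rot: [-2.739, -1.535, 0.001]
contact_force: [1.2, 0.1, 0.4]
opening: 0.0855
grip_force: 0.0
```

```bash
python3 - <<'E'
from h import *
go([.433,-.2762,.023],58.4)
E
```

```text
t 30.48 p [ 0.4325 -0.2746  0.0233] yaw(x-axis)58.5 zax [-0.002  0.002 -1.   ] F [1.2 0.1 0.4] M [-0.   -0.07  0.  ] open 0.0855 grip 0.0 q [-0.71 -0.02  2.02  0.    1.15 -0.16]
shift shares [-0.021  0.025  0.006] tool x,y axes [0.522 0.853] [ 0.853 -0.522]
turn shares [-0.016 -0.004  0.016]
```

play_rows --series '[[1, [-0.02, 0.025, 0], [0, 0, 0]], [0.6, [0, 0, 0], [0, 0, 0]], [0.2, [0, 0, 0], [0, 0, 0]], [0.2, [0, 0, 0], [0, 0, 0]], [0.2, [0, 0, 0], [0, 0, 0]], [0.2, [0, 0, 0], [0, 0, 0]]]' --force 60

```text
t: 31.22
tool_pos: [0.433, -0.2778, 0.0248]
tool_rot: [2.742, 1.533, 0.0]
contact_force: [-2.4, 1.4, 6.1]
opening: 0.0331
grip_force: 59.7
```

```bash
python3 - <<'E'
from h import *
st()
E
```

```text
t 31.23 p [ 0.433  -0.2778  0.0248] yaw(x-axis)58.4 zax [ 0. -0. -1.] F [-2.4  1.4  6.1] M [0.24 0.32 0.01] open 0.0331 grip 59.7 q [-0.72 -0.02  2.01 -0.    1.15 -0.16]
```

play_rows --series '[[0.2, [0, 0, -0.3], [0, 0, 0]], [0.2, [0, 0, -0.8], [0, 0, 0]], [0.2, [0, 0, -0.9], [0, 0, 0]], [0.2, [0, 0, -0.9], [0, 0, 0]], [0.2, [0, 0, -0.7], [0, 0, -1]], [0.2, [0, 0, 0], [0, 0, -1]], [0.2, [0, 0, 0], [0, 0, -1]], [0.2, [0, 0, 0], [0, 0, -0.75]]]' --force 100

```text
t: 32.22
tool_pos: [0.4326, -0.2772, 0.204]
tool_rot: [-2.247, -2.195, -0.0]
contact_force: [-0.4, -0.4, -2.1]
opening: 0.0315
grip_force: 99.7
```

play_rows --series '[[0.2, [0, 0.85, 0], [0, 0, 0]], [0.2, [0, 0.85, 0], [0, 0, 0]], [0.2, [0, 0.85, 0], [0, 0, 0]], [0.2, [0.2, 0.85, 0], [0, 0, 0]], [0.2, [0, 0, 0], [0, 0, 0]], [0.2, [0, 0, 0], [0, 0, 0]]]'

```text
t: 32.98
tool_pos: [0.6024, -0.2719, 0.2036]
tool_rot: [-2.25, -2.19, 0.001]
contact_force: [0.1, 0.2, -1.7]
opening: 0.0317
grip_force: 100.3
```

```bash
cat >> h.py <<'E'
def rim(d,guess):
    u,v=proj(d,guess);g=cv2.medianBlur(cv2.cvtColor(d["color"],cv2.COLOR_BGR2GRAY),5)
    z=(np.linalg.inv(d["c2w"])@np.append(guess,1))[2];r=d["fx"]*.04/z
    print("guess",np.round([u,v,r],1))
    for p2 in(30,20,14):
        cs=cv2.HoughCircles(g,cv2.HOUGH_GRADIENT_ALT if 0 else cv2.HOUGH_GRADIENT,1,5,param1=80,param2=p2,minRadius=int(r*.93),maxRadius=int(r*1.07))
        if cs is None: continue
        ok=[c for c in cs[0] if np.hypot(c[0]-u,c[1]-v)<15]
        for c in ok[:4]:print(p2,c,np.round(onz(d,c[0],c[1],guess[2]),4))
        if ok:break
E
python3 - <<'E'
from h import *
st();d=cam("wrist");cv2.imwrite("pics/w9.png",d["color"]);rim(d,[.6075,-.1915,.135])
w7=dict(np.load("w7.npz"));w7["color"]=cv2.imread("pics/w7.png");rim(w7,[.611,-.0611,.135])
E
```

```text
t 32.98 p [ 0.6024 -0.2719  0.2036] yaw(x-axis)88.5 zax [-0.001  0.    -1.   ] F [ 0.1  0.2 -1.7] M [-0.01  0.01 -0.01] open 0.0317 grip 100.3 q [-0.54  0.14  1.53 -0.    1.48 -0.51]
guess [285.1  97.1  60.4]
20 [283.5  92.5  62.3] [ 0.6065 -0.1886  0.135 ]
guess [274.8 105.2  59.7]
20 [274.5 103.5  62.4] [ 0.6108 -0.06    0.135 ]
20 [276.5 113.5  55.8] [ 0.6119 -0.0665  0.135 ]
```

play_rows --series '[[0.2, [0.81, 0.03, 0], [0, 0, 0]], [0.2, [0.82, 0.03, 0], [0, 0, 0]], [0.2, [0, 0, 0.3], [0, 0, 0]], [0.2, [0, 0, 0.3], [0, 0, 0]], [0.2, [0, 0, 0], [0, 0, 0]], [0.2, [0, 0, 0], [0, 0, 0]]]'

```text
t: 33.78
tool_pos: [0.608, -0.1917, 0.1739]
tool_rot: [-2.253, -2.189, 0.0]
contact_force: [0.4, -0.6, -1.7]
opening: 0.0318
grip_force: 100.4
```

```bash
python3 - <<'E'
from h import *
go([.6075,-.1905,.150])
E
```

```text
t 33.77 p [ 0.608  -0.1917  0.1739] yaw(x-axis)88.4 zax [-0.  0. -1.] F [ 0.4 -0.6 -1.7] M [-0.02  0.01  0.01] open 0.0318 grip 100.4 q [-0.42  0.1   1.61 -0.    1.42 -0.39]
shift shares [ 0.023 -0.01   0.478] tool x,y axes [0.029 1.   ] [ 1.    -0.029]
```

play_rows --series '[[0.2, [0.02, 0, 0.2], [0, 0, 0]], [0.2, [0, 0, 0.2], [0, 0, 0]], [0.2, [0, 0, 0.1], [0, 0, 0]], [0.2, [0, 0, 0], [0, 0, 0]]]'

```text
t: 34.28
tool_pos: [0.6073, -0.1903, 0.1484]
tool_rot: [-2.251, -2.19, 0.004]
contact_force: [-3.5, -2.4, -1.8]
opening: 0.0318
grip_force: 100.5
```

play_rows --series '[[0.2, [0, 0, 0.06], [0, 0, 0]], [0.2, [0, 0, 0.04], [0, 0, 0]], [0.2, [0, 0, 0], [0, 0, 0]]]'

```text
t: 34.65
tool_pos: [0.6071, -0.1909, 0.1441]
tool_rot: [-2.251, -2.191, 0.006]
contact_force: [-5.4, -4.7, 0.8]
opening: 0.0323
grip_force: 100.9
```

play_rows --series '[[0.2, [0, 0, 0.04], [0, 0, 0]], [0.2, [0, 0, 0], [0, 0, 0]]]'

```text
t: 34.9
tool_pos: [0.6071, -0.191, 0.1422]
tool_rot: [-2.251, -2.19, 0.006]
contact_force: [-4.8, -3.9, 1.6]
opening: 0.0322
grip_force: 100.9
```

```bash
python3 - <<'E'
from h import *
st()
E
```

```text
t 34.90 p [ 0.6071 -0.191   0.1422] yaw(x-axis)88.4 zax [-0.003 -0.002 -1.   ] F [-4.8 -3.9  1.6] M [-0.79  1.14  0.01] open 0.0322 grip 100.9 q [-0.42  0.13  1.64 -0.    1.37 -0.39]
```

play_rows --series '[[0.2, [-0.026, -0.03, 0], [0, 0, 0]], [0.2, [0, 0, 0.04], [0, 0, 0]], [0.2, [0, 0, 0], [0, 0, 0]]]'

```text
t: 35.28
tool_pos: [0.6069, -0.1912, 0.1415]
tool_rot: [2.251, 2.191, -0.0]
contact_force: [-4.5, -0.8, 5.0]
opening: 0.0323
grip_force: 101.4
```

play_rows --series '[[0.2, [0, 0, 0.03], [0, 0, 0]], [0.2, [0, 0, 0], [0, 0, 0]]]'

```text
t: 35.52
tool_pos: [0.607, -0.1913, 0.1414]
tool_rot: [2.25, 2.191, -0.001]
contact_force: [-7.1, 0.3, 9.7]
opening: 0.0322
grip_force: 102.0
```

```bash
python3 - <<'E'
from h import *
st()
E
```

```text
t 35.52 p [ 0.607  -0.1913  0.1414] yaw(x-axis)88.5 zax [ 0.    -0.001 -1.   ] F [-7.1  0.3  9.7] M [-0.04  1.38 -0.  ] open 0.0322 grip 102.0 q [-0.42  0.13  1.65 -0.    1.37 -0.39]
```

Standing on the thread at 18.3 mm. Turn backward.

play_rows --series '[[0.2, [0, -0.012, 0], [0, 0, -1]], [0.2, [0, 0, -0.005], [0, 0, 0]]]'

```text
t: 35.78
tool_pos: [0.6072, -0.1919, 0.1418]
tool_rot: [2.09, 2.341, 0.0]
contact_force: [-4.6, -1.3, 6.2]
opening: 0.0321
grip_force: 101.8
```

play_rows --series '[[0.2, [0, 0, -0.004], [0, 0, -1]], [0.2, [0, 0, -0.004], [0, 0, 0]]]'

```text
t: 36.02
tool_pos: [0.6073, -0.1918, 0.1422]
tool_rot: [1.921, 2.481, 0.0]
contact_force: [-4.1, -1.5, 8.0]
opening: 0.0325
grip_force: 101.8
```

play_rows --series '[[0.2, [0, 0, -0.004], [0, 0, -1]], [0.2, [0, 0, -0.004], [0, 0, 0]]]'

```text
t: 36.28
tool_pos: [0.6072, -0.1916, 0.1426]
tool_rot: [1.744, 2.609, 0.0]
contact_force: [-5.5, -0.4, 7.9]
opening: 0.0321
grip_force: 101.9
```

play_rows --series '[[0.2, [0, 0, -0.004], [0, 0, -1]], [0.2, [0, 0, -0.004], [0, 0, 0]]]'

```text
t: 36.52
tool_pos: [0.6073, -0.1913, 0.1432]
tool_rot: [1.558, 2.724, 0.001]
contact_force: [-4.1, -0.2, 8.0]
opening: 0.0323
grip_force: 102.0
```

play_rows --series '[[0.2, [0, 0, -0.004], [0, 0, -1]], [0.2, [0, 0, -0.004], [0, 0, 0]]]'

```text
t: 36.78
tool_pos: [0.6073, -0.1912, 0.1436]
tool_rot: [1.364, 2.827, 0.001]
contact_force: [-5.0, -0.1, 8.5]
opening: 0.0319
grip_force: 102.0
```

play_rows --series '[[0.2, [0, 0, -0.004], [0, 0, -1]], [0.2, [0, 0, -0.004], [0, 0, 0]]]'

```text
t: 37.02
tool_pos: [0.6069, -0.1914, 0.144]
tool_rot: [1.164, 2.916, -0.0]
contact_force: [-5.4, 0.4, 10.0]
opening: 0.0317
grip_force: 102.0
```

play_rows --series '[[0.2, [0, 0, -0.004], [0, 0, -1]], [0.2, [0, 0, -0.004], [0, 0, 0]]]'

```text
t: 37.28
tool_pos: [0.6071, -0.191, 0.1445]
tool_rot: [0.957, 2.99, 0.001]
contact_force: [-5.7, 0.5, 9.5]
opening: 0.0321
grip_force: 102.0
```

play_rows --series '[[0.2, [0, 0, -0.004], [0, 0, -1]], [0.2, [0, 0, -0.004], [0, 0, 0]]]'

```text
t: 37.52
tool_pos: [0.607, -0.1911, 0.1449]
tool_rot: [0.746, 3.049, 0.0]
contact_force: [-5.6, 0.5, 9.7]
opening: 0.0324
grip_force: 102.1
```

play_rows --series '[[0.2, [0, 0, -0.004], [0, 0, -1]], [0.2, [0, 0, -0.004], [0, 0, 0]]]'

```text
t: 37.78
tool_pos: [0.6068, -0.1907, 0.145]
tool_rot: [0.531, 3.095, 0.001]
contact_force: [-5.1, 2.8, 10.3]
opening: 0.0323
grip_force: 101.9
```

play_rows --series '[[0.2, [0, 0, -0.004], [0, 0, -1]], [0.2, [0, 0, 0], [0, 0, 0]]]'

```text
t: 38.02
tool_pos: [0.6065, -0.1904, 0.1419]
tool_rot: [0.318, 3.125, 0.002]
contact_force: [-0.5, -0.3, -1.9]
opening: 0.0322
grip_force: 100.5
```

play_rows --series '[[0.2, [0, 0, 0], [0, 0, -0.5]], [0.2, [0, 0, 0], [0, 0, 0]]]'

```text
t: 38.28
tool_pos: [0.6062, -0.1905, 0.1415]
tool_rot: [-0.211, -3.134, -0.001]
contact_force: [-1.0, -0.1, -2.4]
opening: 0.0321
grip_force: 100.6
```

Drop felt (z 0.1450 → 0.1415, force gone). Follow it down to the thread.

play_rows --series '[[0.2, [0, 0, 0.03], [0, 0, 0]], [0.2, [0, 0, 0], [0, 0, 0]]]'

```text
t: 38.52
tool_pos: [0.6061, -0.1908, 0.1403]
tool_rot: [-0.209, -3.134, -0.001]
contact_force: [-0.4, 0.0, -1.1]
opening: 0.0321
grip_force: 100.6
```

play_rows --series '[[0.2, [0, 0, 0.03], [0, 0, 0]], [0.2, [0, 0, 0], [0, 0, 0]]]'

```text
t: 38.78
tool_pos: [0.6062, -0.1909, 0.1395]
tool_rot: [0.207, 3.135, 0.0]
contact_force: [-1.3, 0.8, -0.1]
opening: 0.0323
grip_force: 100.8
```

play_rows --series '[[0.2, [0, 0, 0.03], [0, 0, 0]], [0.2, [0, 0, 0], [0, 0, 0]]]'

```text
t: 39.02
tool_pos: [0.6064, -0.191, 0.1393]
tool_rot: [0.207, 3.134, -0.0]
contact_force: [-3.8, 1.4, 4.9]
opening: 0.0322
grip_force: 101.5
```

```bash
python3 - <<'E'
from h import *
st()
E
```

```text
t 39.02 p [ 0.6064 -0.191   0.1393] yaw(x-axis)172.4 zax [ 0.001 -0.    -1.   ] F [-3.8  1.4  4.9] M [ 0.43  0.58 -0.02] open 0.0322 grip 101.5 q [-0.42  0.13  1.65  0.    1.37 -1.86]
```

In at 20.4 mm. Screw forward.

play_rows --series '[[0.2, [0, 0, 0.02], [0, 0, 1]], [0.2, [0, 0, 0.009], [0, 0, 1]], [0.2, [0, 0, 0.009], [0, 0, 1]], [0.2, [0, 0, 0], [0, 0, 0]]]'

```text
t: 39.52
tool_pos: [0.6068, -0.191, 0.1378]
tool_rot: [0.855, 3.021, -0.0]
contact_force: [-2.6, 1.4, 5.3]
opening: 0.0325
grip_force: 101.3
```

```bash
python3 - <<'E'
from h import *
st()
E
```

```text
t 39.52 p [ 0.6068 -0.191   0.1378] yaw(x-axis)148.4 zax [ 0.002 -0.001 -1.   ] F [-2.6  1.4  5.3] M [ 0.32  0.54 -0.03] open 0.0325 grip 101.3 q [-0.42  0.13  1.65  0.    1.36 -1.44]
```

play_rows --series '[[0.2, [0, 0, 0.009], [0, 0, 1]], [0.2, [0, 0, 0.009], [0, 0, 1]], [0.2, [0, 0, 0.009], [0, 0, 1]], [0.2, [0, 0, 0], [0, 0, 0]]]'

```text
t: 40.02
tool_pos: [0.6069, -0.1911, 0.1365]
tool_rot: [1.464, 2.777, 0.0]
contact_force: [-2.6, 1.4, 5.2]
opening: 0.0323
grip_force: 101.4
```

```bash
python3 - <<'E'
from h import *
st()
E
```

```text
t 40.02 p [ 0.6069 -0.1911  0.1365] yaw(x-axis)124.4 zax [ 0.002 -0.001 -1.   ] F [-2.6  1.4  5.2] M [ 0.31  0.39 -0.07] open 0.0323 grip 101.4 q [-0.42  0.13  1.65  0.    1.36 -1.02]
```

Following the lead, well centred. 48° done; continue.

play_rows --series '[[0.2, [0, 0, 0.009], [0, 0, 1]], [0.2, [0, 0, 0.009], [0, 0, 1]], [0.2, [0, 0, 0.009], [0, 0, 1]], [0.2, [0, 0, 0.009], [0, 0, 1]], [0.2, [0, 0, 0.009], [0, 0, 1]], [0.2, [0, 0, 0], [0, 0, 0]]]'

```text
t: 40.78
tool_pos: [0.6066, -0.1915, 0.1345]
tool_rot: [2.326, 2.109, -0.0]
contact_force: [-4.3, 0.9, 6.1]
opening: 0.032
grip_force: 101.5
```

```bash
python3 - <<'E'
from h import *
st()
E
```

```text
t 40.77 p [ 0.6066 -0.1915  0.1345] yaw(x-axis)84.4 zax [ 0.001 -0.001 -1.   ] F [-4.3  0.9  6.1] M [0.2  0.67 0.03] open 0.0320 grip 101.5 q [-0.42  0.13  1.65 -0.    1.36 -0.32]
```

play_rows --series '[[0.2, [0, 0, 0.009], [0, 0, 1]], [0.2, [0, 0, 0.009], [0, 0, 1]], [0.2, [0, 0, 0], [0, 0, 0]]]'

```text
t: 41.15
tool_pos: [0.6066, -0.1918, 0.1339]
tool_rot: [2.597, 1.764, -0.0]
contact_force: [-5.0, -0.3, 8.2]
opening: 0.0319
grip_force: 101.7
```

```bash
python3 - <<'E'
from h import *
st()
E
```

```text
t 41.15 p [ 0.6066 -0.1918  0.1339] yaw(x-axis)68.4 zax [ 0.001 -0.002 -1.   ] F [-5.  -0.3  8.2] M [0.07 0.85 0.03] open 0.0319 grip 101.7 q [-0.42  0.13  1.65 -0.    1.36 -0.05]
```

play_rows --series '[[0.2, [0, 0, 0.009], [0, 0, 1]], [0.2, [0, 0, 0.009], [0, 0, 1]], [0.2, [0, 0, 0], [0, 0, 0]]]'

```text
t: 41.52
tool_pos: [0.6064, -0.192, 0.1333]
tool_rot: [2.817, 1.386, -0.0]
contact_force: [-5.8, 0.1, 9.1]
opening: 0.0325
grip_force: 101.9
```

```bash
python3 - <<'E'
from h import *
st()
E
```

```text
t 41.52 p [ 0.6064 -0.192   0.1333] yaw(x-axis)52.4 zax [ 0.001 -0.002 -1.   ] F [-5.8  0.1  9.1] M [-0.02  0.99 -0.12] open 0.0325 grip 101.9 q [-0.42  0.13  1.65 -0.    1.35  0.23]
```

play_rows --series '[[0.2, [0, 0, -0.01], [0, 0, 1]], [0.2, [0, 0, 0.009], [0, 0, 1]], [0.2, [0, 0, 0], [0, 0, 0]]]'

```text
t: 41.9
tool_pos: [0.6062, -0.1924, 0.1327]
tool_rot: [2.982, 0.979, -0.001]
contact_force: [-6.8, -0.9, 7.7]
opening: 0.0327
grip_force: 101.6
```

```bash
python3 - <<'E'
from h import *
st()
E
```

```text
t 41.90 p [ 0.6062 -0.1924  0.1327] yaw(x-axis)36.4 zax [ 0.    -0.003 -1.   ] F [-6.8 -0.9  7.7] M [-0.47  0.88 -0.25] open 0.0327 grip 101.6 q [-0.42  0.13  1.65 -0.    1.35  0.51]
```

play_rows --series '[[0.2, [0, 0, 0.009], [0, 0, 1]], [0.2, [0, 0, 0], [0, 0, 0]]]'

```text
t: 42.15
tool_pos: [0.606, -0.1926, 0.1326]
tool_rot: [3.042, 0.769, -0.001]
contact_force: [-6.7, 0.1, 8.1]
opening: 0.0323
grip_force: 101.7
```

```bash
python3 - <<'E'
from h import *
st()
E
```

```text
t 42.15 p [ 0.606  -0.1926  0.1326] yaw(x-axis)28.4 zax [-0.    -0.004 -1.   ] F [-6.7  0.1  8.1] M [-0.58  1.15 -0.27] open 0.0323 grip 101.7 q [-0.42  0.13  1.65 -0.    1.35  0.65]
```

play_rows --series '[[0.2, [0, 0, 0.009], [0, 0, 1]], [0.2, [0, 0, 0], [0, 0, 0]]]'

```text
t: 42.4
tool_pos: [0.6058, -0.1929, 0.1325]
tool_rot: [3.088, 0.554, -0.002]
contact_force: [-9.1, -1.3, 9.8]
opening: 0.0323
grip_force: 102.0
```

```bash
python3 - <<'E'
from h import *
st()
E
```

```text
t 42.40 p [ 0.6058 -0.1929  0.1325] yaw(x-axis)20.3 zax [-0.001 -0.005 -1.   ] F [-9.1 -1.3  9.8] M [-0.8   1.36 -0.41] open 0.0323 grip 102.0 q [-0.42  0.13  1.66 -0.    1.35  0.79]
```

play_rows --series '[[0.2, [-0.025, -0.008, -0.01], [0, 0, 0]], [0.2, [0, 0, 0.009], [0, 0, 1]], [0.2, [0, 0, 0], [0, 0, 0]]]' --force 120

```text
t: 42.78
tool_pos: [0.6049, -0.193, 0.1324]
tool_rot: [3.118, 0.338, -0.0]
contact_force: [-7.2, 0.4, 7.9]
opening: 0.0316
grip_force: 119.9
```

```bash
python3 - <<'E'
from h import *
st()
E
```

```text
t 42.77 p [ 0.6049 -0.193   0.1324] yaw(x-axis)12.4 zax [ 0.    -0.005 -1.   ] F [-7.2  0.4  7.9] M [-0.96  1.08 -0.41] open 0.0316 grip 119.9 q [-0.42  0.13  1.66 -0.    1.35  0.93]
```

play_rows --series '[[0.2, [0, 0, 0.009], [0, 0, 1]], [0.2, [0, 0, 0], [0, 0, 0]]]'

```text
t: 43.02
tool_pos: [0.6046, -0.1931, 0.1322]
tool_rot: [3.134, 0.121, -0.001]
contact_force: [-8.3, -0.9, 10.9]
opening: 0.0319
grip_force: 120.1
```

```bash
python3 - <<'E'
from h import *
st()
E
```

```text
t 43.02 p [ 0.6046 -0.1931  0.1322] yaw(x-axis)4.4 zax [-0.    -0.005 -1.   ] F [-8.3 -0.9 10.9] M [-0.87  1.34 -0.17] open 0.0319 grip 120.1 q [-0.42  0.13  1.66 -0.01  1.35  1.07]
```

```bash
cat > ang.py <<'E'
from h import *
def lines(c):
    g=cv2.cvtColor(c,cv2.COLOR_BGR2GRAY)[215:275,235:330]
    e=cv2.Canny(g,25,70)
    L=cv2.HoughLinesP(e,1,np.pi/360,25,minLineLength=35,maxLineGap=6)
    for l in (L if L is not None else [])[:8]:
        x1,y1,x2,y2=np.array(l).reshape(4);print((x1+235,y1+215,x2+235,y2+215),round(np.degrees(np.arctan2(y2-y1,x2-x1)),1))
print("ref");lines(cv2.imread("pics/w7.png"))
print("now");d=cam("wrist");cv2.imwrite("pics/w10.png",d["color"]);lines(d["color"])
E
python3 ang.py
```

```text
ref
(np.int32(270), np.int32(253), np.int32(329), np.int32(252)) -1.0
(np.int32(247), np.int32(230), np.int32(314), np.int32(230)) 0.0
now
(np.int32(249), np.int32(230), np.int32(312), np.int32(230)) 0.0
(np.int32(241), np.int32(253), np.int32(323), np.int32(253)) 0.0
```

The head is still square in the pads, so nothing slipped. I'll turn on in 8° steps to confirm the solid end.

play_rows --series '[[0.2, [-0.01, 0, -0.02], [0, 0, 0]], [0.2, [0, 0, 0.005], [0, 0, 1]], [0.2, [0, 0, 0], [0, 0, 0]]]'

```text
t: 43.45
tool_pos: [0.6046, -0.193, 0.1321]
tool_rot: [3.135, -0.097, 0.001]
contact_force: [-5.1, -1.7, 7.1]
opening: 0.0316
grip_force: 123.2
```

```bash
python3 - <<'E'
from h import *
st()
E
```

```text
t 43.45 p [ 0.6046 -0.193   0.1321] yaw(x-axis)-3.5 zax [ 0.001 -0.005 -1.   ] F [-5.1 -1.7  7.1] M [-0.99  0.92  0.08] open 0.0316 grip 123.2 q [-0.42  0.13  1.66 -0.    1.35  1.21]
```

play_rows --series '[[0.2, [0, 0, 0], [0, 0, 1]], [0.2, [0, 0, 0], [0, 0, 0]]]'

```text
t: 43.7
tool_pos: [0.6056, -0.1926, 0.1322]
tool_rot: [3.122, -0.311, 0.006]
contact_force: [-2.8, -1.5, 4.8]
opening: 0.0318
grip_force: 124.5
```

```bash
python3 ang.py; python3 -c "
from h import *
st()"
```

```text
ref
(np.int32(270), np.int32(253), np.int32(329), np.int32(252)) -1.0
(np.int32(247), np.int32(230), np.int32(314), np.int32(230)) 0.0
now
(np.int32(236), np.int32(256), np.int32(311), np.int32(254)) -1.5
(np.int32(245), np.int32(234), np.int32(314), np.int32(231)) -2.5
t 43.75 p [ 0.6056 -0.1926  0.1322] yaw(x-axis)-11.5 zax [ 0.003 -0.004 -1.   ] F [-0.5 -1.7  5.3] M [-1.01  0.24 -0.23] open 0.0317 grip 123.7 q [-0.42  0.13  1.66 -0.    1.35  1.35]
```

Turned about 175° in all and then it came up solid: the head starts to slip in the pads and z stays at 27.6 mm. Plug B is snug. Release and go to the damper.

play_rows --series '[[0.2, [0, 0, -0.02], [0, 0, -0.3]], [0.6, [0, 0, 0], [0, 0, 0]], [1, [0, 0, 0], [0, 0, 0]], [1, [0, 0, 0], [0, 0, 0]], [1, [0, 0, -0.5], [0, 0, 0]], [1, [0, 0, -0.9], [0, 0, 0]], [1, [0, 0, -0.9], [0, 0, -1]], [1, [0, 0, 0], [0, 0, -1]]]' --force 40

```text
t: 44.75
tool_pos: [0.6068, -0.192, 0.2522]
tool_rot: [3.131, 0.195, 0.014]
contact_force: [0.1, -0.6, 0.1]
opening: 0.0859
grip_force: 0.0
```

```bash
python3 - <<'E'
from h import *
go([.528,.182,.25],178)
d=cam("wrist");c=d["color"]
hsv=cv2.cvtColor(c,cv2.COLOR_BGR2HSV);m=cv2.inRange(hsv,(12,130,60),(28,255,255))
for q in cv2.findContours(m,0,2)[0]:
    if cv2.contourArea(q)>500:
        x,y,w,h=cv2.boundingRect(q);print((x,y,w,h),np.round(onz(d,x+w/2,y+h/2,.15),4))
cv2.imwrite("pics/w11.png",c)
E
```

```text
t 44.75 p [ 0.6068 -0.192   0.2522] yaw(x-axis)7.1 zax [ 0.009 -0.004 -1.   ] F [ 0.1 -0.6  0.1] M [-0.01  0.01  0.02] open 0.0859 grip 0.0 q [-0.42  0.05  1.54  0.    1.54  1.02]
shift shares [-0.639 -7.618  0.   ] tool x,y axes [0.992 0.124] [ 0.124 -0.992]
turn shares [  0.098   0.046 -21.361]
(464, 259, 79, 74) [ 0.5486 -0.3985  0.15  ]
(447, 184, 85, 57) [ 0.6218 -0.3647  0.15  ]
(237, 163, 88, 85) [ 0.6067 -0.1923  0.15  ]
(76, 137, 92, 88) [ 0.6114 -0.063   0.15  ]
(325, 0, 190, 47) [ 0.7531 -0.2754  0.15  ]
(212, 0, 212, 75) [ 0.7348 -0.2037  0.15  ]
```

play_rows --series '[[1, [-0.08, -0.95, 0], [0, 0, 0]], [1, [-0.08, -0.95, 0], [0, 0, 0]], [1, [-0.08, -0.95, 0], [0, 0, 0]], [1, [-0.08, -0.95, 0], [0, 0, 0]], [1, [-0.08, -0.95, 0], [0, 0, 0]], [1, [-0.08, -0.95, 0], [0, 0, 0]], [1, [-0.08, -0.95, 0], [0, 0, 0]], [1, [-0.08, -0.95, 0], [0, 0, 0]]]'

```text
t: 45.8
tool_pos: [0.5264, 0.1839, 0.245]
tool_rot: [-3.136, -0.184, 0.002]
contact_force: [-0.4, -0.4, 0.1]
opening: 0.0853
grip_force: 0.0
```

play_rows --series '[[1, [0, 0, 0], [0, 0, 1]], [1, [0, 0, 0], [0, 0, 0.15]], [1, [0, 0, 0.5], [0, 0, 0]], [1, [0, 0, 0], [0, 0, 0]]]'

```text
t: 46.3
tool_pos: [0.5259, 0.1815, 0.2181]
tool_rot: [3.14, -0.065, -0.008]
contact_force: [-0.5, -0.5, -0.8]
opening: 0.0855
grip_force: 0.0
```

```bash
python3 - <<'E'
from h import *
go([.529,.1816,.115],-2)
d=cam("wrist");cv2.imwrite("pics/w12.png",d["color"])
g=cv2.cvtColor(d["color"],cv2.COLOR_BGR2GRAY)
u,v=proj(d,[.529,.1816,.162]);uh,vh=proj(d,[.6194,.1783,.145]);print("pred handle",u,v,"hinge",uh,vh)
for z,P in((.162,(u,v)),(.145,(uh,vh))):
    x0,y0=int(P[0])-30,int(P[1])-30
    cr=g[max(y0,0):y0+60,max(x0,0):x0+60];m=(cr<45).astype(np.uint8)
    n,l,s,c=cv2.connectedComponentsWithStats(m)
    for i in range(1,n):
        if s[i,4]>80:print(z,s[i],c[i]+[max(x0,0),max(y0,0)],np.round(onz(d,c[i][0]+max(x0,0),c[i][1]+max(y0,0),z),4))
E
```

```text
t 46.30 p [0.5259 0.1815 0.2181] yaw(x-axis)-2.4 zax [-0.005 -0.001 -1.   ] F [-0.5 -0.5 -0.8] M [-0.09 -0.04  0.04] open 0.0855 grip 0.0 q [ 0.2  -0.11  1.76  0.    1.5   1.81]
shift shares [ 0.073 -0.006  2.062] tool x,y axes [ 0.999 -0.042] [-0.042 -0.999]
turn shares [ 0.009  0.036 -0.048]
pred handle 281.0624238058683 215.7461948454042 hinge 280.1350275030315 77.72857409667807
0.162 [ 16   6  28  36 694] [280.10806916 208.83429395] [0.5339 0.182  0.162 ]
```

The handle is found where the shut lever should be. Lower and grip, deeper this time.

play_rows --series '[[1, [0.09, 0, 0.8], [0, 0, 0]], [1, [0, 0, 0.8], [0, 0, 0]], [1, [0, 0, 0.35], [0, 0, 0]], [0.6, [0, 0, 0], [0, 0, 0]], [0.1, [0, 0, 0], [0, 0, 0]], [0.1, [0, 0, 0], [0, 0, 0]], [0.1, [0, 0, 0], [0, 0, 0]], [0.1, [0, 0, 0], [0, 0, 0]]]' --force 30

```text
t: 47.35
tool_pos: [0.5327, 0.1824, 0.1252]
tool_rot: [-3.14, 0.064, -0.004]
contact_force: [-0.1, 0.7, 5.4]
opening: 0.0184
grip_force: 29.3
```

```bash
python3 - <<'E'
from h import *
st()
E
```

```text
t 47.35 p [0.5327 0.1824 0.1252] yaw(x-axis)-2.3 zax [ 0.003  0.    -1.   ] F [-0.1  0.7  5.4] M [-0.12  0.18 -0.03] open 0.0184 grip 29.3 q [ 0.2  -0.03  1.84 -0.    1.33  1.81]
```

play_rows --series '[[0.1, [0, 0, -0.05], [0, 0, 0]], [0.1, [0.0175, -0.25, 0], [0, 0, 1]], [0.1, [0.0175, -0.25, 0], [0, 0, 1]], [0.1, [0.0175, -0.25, 0], [0, 0, 1]], [0.1, [0.0175, -0.25, 0], [0, 0, 1]], [0.1, [0.0175, -0.25, 0], [0, 0, 1]], [0.1, [0.007, -0.157, 0], [0, 0, 0.625]], [0.1, [0, 0, 0], [0, 0, 0]]]'

```text
t: 48.35
tool_pos: [0.5617, 0.2431, 0.1253]
tool_rot: [2.874, -1.262, 0.004]
contact_force: [4.5, -4.0, -1.1]
opening: 0.018
grip_force: 30.4
```

```bash
python3 - <<'E'
from h import *
go([.5613,.2451,.125],-47)
E
```

```text
t 48.35 p [0.5617 0.2431 0.1253] yaw(x-axis)-47.4 zax [ 0.001 -0.003 -1.   ] F [ 4.5 -4.  -1.1] M [-0.68 -0.67 -0.12] open 0.0180 grip 30.4 q [ 0.29  0.08  1.72 -0.    1.34  2.69]
shift shares [-0.034 -0.021  0.005] tool x,y axes [ 0.677 -0.736] [-0.736 -0.677]
turn shares [ 0.009 -0.024 -0.052]
```

play_rows --series '[[0.1, [0.03, 0, 0], [0, 0, 0]], [0.1, [0, 0, 0], [0, 0, 0]], [0.4, [0, 0, 0], [0, 0, 0]], [1, [0, 0, 0], [0, 0, 0]], [1, [0, 0, 0], [0, 0, 0]], [1, [0, 0, -0.9], [0, 0, 0]], [1, [0, 0, -0.9], [0, 0, 0]], [1, [0, 0, 0], [0, 0, 0]]]'

```text
t: 49.35
tool_pos: [0.5643, 0.2445, 0.222]
tool_rot: [-2.871, 1.259, -0.012]
contact_force: [0.1, 0.1, 0.7]
opening: 0.0853
grip_force: 0.0
```

```bash
python3 - <<'E'
from h import *
st();d=cam("wrist");cv2.imwrite("pics/w13.png",d["color"])
g=cv2.cvtColor(d["color"],cv2.COLOR_BGR2GRAY);hsv=cv2.cvtColor(d["color"],cv2.COLOR_BGR2HSV)
for nm,z,p in(("handle",.162,[.5617,.244,.162]),("hinge",.145,[.6194,.1783,.145])):
    u,v=proj(d,p);x0,y0=max(int(u)-30,0),max(int(v)-30,0);print(nm,"pred",u,v)
    m=(g[y0:y0+60,x0:x0+60]<50).astype(np.uint8)
    n,l,s,c=cv2.connectedComponentsWithStats(m)
    for i in range(1,n):
        if s[i,4]>60:print(s[i],c[i]+[x0,y0],np.round(onz(d,*(c[i]+[x0,y0]),z),4))
    gg=cv2.medianBlur(g[y0:y0+60,x0:x0+60],3)
    cs=cv2.HoughCircles(gg,cv2.HOUGH_GRADIENT,1,8,param1=80,param2=9,minRadius=8,maxRadius=18)
    if cs is not None:
        for c in cs[0][:4]:print("circ",c+[x0,y0,0],np.round(onz(d,c[0]+x0,c[1]+y0,z),4))
E
```

```text
t 49.35 p [0.5643 0.2445 0.222 ] yaw(x-axis)-47.3 zax [ 0.009  0.003 -1.   ] F [0.1 0.1 0.7] M [ 0.06 -0.04  0.01] open 0.0853 grip 0.0 q [0.29 0.01 1.63 0.   1.49 2.68]
handle pred 286.25515706224667 221.18263558330523
[ 0  0 11 13 87] [259.40229885 195.96551724] [0.5876 0.2433 0.162 ]
[ 18   9  27  36 739] [286.91610284 217.8985115 ] [0.563  0.2419 0.162 ]
circ [286.5 211.5  12.5] [0.5664 0.2387 0.162 ]
circ [287.5        221.5         13.80000019] [0.5609 0.2436 0.162 ]
hinge pred 289.500778951603 91.48312146262096
circ [290.5         92.5         16.29999924] [0.6184 0.1783 0.145 ]
circ [290.5        100.5         11.80000019] [0.6149 0.1821 0.145 ]
```

Handle and hinge lie along 131.5–133.5° against 132.9° for half open, so the lever is set and clear of the gripper. I'll back off and hand in.

play_rows --series '[[1, [0, 0, -0.9], [0, 0, 0]], [1, [0, 0, 0], [0, 0, 0]]]'

```text
t: 49.65
tool_pos: [0.563, 0.244, 0.264]
tool_rot: [-2.874, 1.26, -0.006]
contact_force: [-0.8, 1.1, -0.2]
opening: 0.0854
grip_force: 0.0
```

```bash
python3 -c "
from h import *
st();print(ctrl.finish_job())"
```

```text
t 49.65 p [0.563 0.244 0.264] yaw(x-axis)-47.3 zax [ 0.005  0.002 -1.   ] F [-0.8  1.1 -0.2] M [ 0.02 -0.01 -0.02] open 0.0854 grip 0.0 q [ 0.29 -0.01  1.58  0.    1.56  2.68]
the job is handed in; nothing more can be done
None
```

The job is handed in at 49.7 s with no verdict returned: the damper was shut first, both brass plugs (only two were there) are screwed to a solid stop in port1 and port0, port2 stays open, and the lever is at half open to within about 2°.

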